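Free the lamp foot from its jig and thread its glass rings

TASK

Swing the red-handled hold-down bar of the blue jig up to upright or a little beyond, out of the way, slide the steel lamp foot out of the jig's open end and stand it in the middle of the round cork pad. Then thread the glass rings over its brass post one at a time, the wide amber one first, then the green, then the small blue one, each lying flat on the one below. Let go of everything, leave the stack standing, and leave the drinking tumbler and the black steel jacks where they are.

Things in the scene. Friction and masses are not known exactly. Their poses are not given: they have to be found in the camera images.
- jig: Blue gluing jig fixed to the bench, yaw within 0.2 rad; origin on the bench, mid-channel. Rails along its x at y=+-33 to 43 mm, x=+-33, 17 high; lips 13 to 17 mm up reach in to y=+-25 over the foot plate, so it cannot be lifted out. Stop at +x, open at -x (robot side); no floor, the foot slides on the bench, clear of the lips after 65 mm along jig -x. Bar's hinge stand, 34 high, at y=+80.
- bar (a joint): Angle of the hold-down bar, rad: 0 = level across the channel just on the -x side of the post, blocking it; grows as its red end rises; 1.57 upright, stop at 1.9 (leaning to jig +y). Starts at 0 to 0.1. Hinge line is parallel to jig x through x=-20, y=+80, z=24 mm of the jig frame. Stiff hinge: it stays where left; about 2 N at the red end moves it.
- bar_grip (a point): Point inside the red sleeve at the bar's free end, on its centre line, 155 mm from the hinge line, 11 mm from the bar's end. Sleeve 16 mm wide (along jig x), 14 thick, 50 long. With the bar level it lies along jig -y, this point at x=-20, y=-75, z=24 mm of the jig frame, free on both sides.
- foot: Lamp foot: dark steel plate 60 x 60 x 10 mm with an upright brass post 14 mm in diameter in its middle, the post's pointed tip 70 mm above the plate's underside (last 6 mm tapered to 6 mm). Origin at the centre of the underside, z along the post. About 0.35 kg. Starts in the jig's channel with its post within 3 mm of the jig's origin.
- ring_amber: Wide amber glass ring lying flat: 62 mm outer diameter, 24 mm hole, 18 mm high, about 0.12 kg. Origin at the centre of its underside. Goes lowest, onto the foot's plate.
- ring_green: Middle green glass ring lying flat: 52 mm outer diameter, 24 mm hole, 18 mm high, about 0.08 kg. Origin at the centre of its underside. Goes on the amber ring.
- ring_blue: Small dark blue glass ring lying flat: 42 mm outer diameter, 24 mm hole, 18 mm high, about 0.05 kg. Origin at the centre of its underside. Goes on the green ring.
- pad: Round cork pad fixed to the bench, 90 mm in diameter, 6 mm high; origin at the centre of its underside. The lamp is to stand in its middle.
- tumbler: Pale blue glass drinking tumbler, 72 mm across the rim and 85 mm high, standing on the bench; origin at the centre of its underside. Not to be disturbed.
- jacks: Glassblower's jacks: black steel tongs about 220 mm long, 50 mm wide and 10 mm high, lying on the bench; origin below their middle. Not to be disturbed.
Not all that is in view belongs to the job. What is shaped like the foot but pink or purple is not meant.

How it is judged:
On the way, in this order (a step that is already met when the one before it is completed fails the run):
1. the hold-down bar is swung up to about upright or beyond (value of joint bar above 1.4 rad), for 0.1 s.
2. the foot has been slid out of the open end of the jig (x of foot in the frame of jig below -0.055 m), for 0.1 s.
3. the foot stands released in the middle of the cork pad (horizontal distance between foot and pad below 0.015 m and z of foot in the frame of pad between 0.003 and 0.009 m and contact force between foot and the fingers below 0.1 N), for 0.2 s.
4. the amber ring lies released on the foot's plate (horizontal distance between ring_amber and foot below 0.008 m and z of ring_amber in the frame of foot between 0.007 and 0.013 m and contact force between ring_amber and the fingers below 0.1 N), for 0.2 s.
5. the green ring lies released on the amber ring (horizontal distance between ring_green and foot below 0.008 m and z of ring_green in the frame of foot between 0.025 and 0.031 m and contact force between ring_green and the fingers below 0.1 N), for 0.2 s.
6. the blue ring lies released on the green ring (horizontal distance between ring_blue and foot below 0.008 m and z of ring_blue in the frame of foot between 0.043 and 0.049 m and contact force between ring_blue and the fingers below 0.1 N), for 0.2 s.
At the end, for the whole second after the job is handed in: The foot stands upright (within 0.06 rad) on the cork pad, its centre within 15 mm of the pad's; amber, green and blue rings lie flat (within 0.1 rad) in that order on its post, each seated within 3 mm of its height and within 8 mm of the post's axis; all released and at rest (horizontal distance between foot and pad below 0.015 m and z of foot in the frame of pad between 0.003 and 0.009 m and angle between foot's own z axis and vertical below 0.06 rad and horizontal distance between each of ring_amber, ring_green, ring_blue and foot below 0.008 m and z of ring_amber in the frame of foot between 0.007 and 0.013 m and z of ring_green in the frame of foot between 0.025 and 0.031 m and z of ring_blue in the frame of foot between 0.043 and 0.049 m and angle between each of ring_amber, ring_green, ring_blue's own z axis and vertical below 0.1 rad and linear speed of each of foot, ring_amber, ring_green, ring_blue below 0.01 m/s); the robot touches nothing.
It fails at once if the tumbler is pushed more than 30 mm or knocked over (distance of tumbler from where it was at the start of the episode above 0.03 m or angle between tumbler's own z axis and vertical above 0.5 rad).
It fails at once if the jacks are pushed more than 30 mm (distance of jacks from where it was at the start of the episode above 0.03 m).
It also fails if it takes over 102 s, if anything falls off the work surface, if the arm or the gripper's body presses on something with over 40 N, if the wrist force passes 120 N, or if a joint passes its speed limit or range.

ROBOT

A 6-joint arm with a two-finger parallel gripper is mounted at the origin on the work surface. World frame = base frame: x ahead of the robot, y to its left, z up, the work surface at z = 0. Lengths are in m, angles in rad, forces in N, time in s.
With the tool pointing down it reaches from about 0.375 to 0.9 m from the base axis. Payload 3.1 kg.
Tool frame: the origin (TCP) lies at the very end of the fingers, on their centre line; the grasp point (between the pads) lies 19 mm behind it; z points along the fingers, y is the line along which they close (so a half turn about z gives the same grasp; the last joint's range is limited). The gripper opens to 85 mm and grips with 20 to 120 N. Pads are 22 mm wide; open, the fingers measure 114 mm over their backs; the gripper's body (76 mm by 85 mm) begins 54 mm behind the grasp point. The pads swing forward as they close: fully open they stand 13 mm farther back than shut.
Start: joints at [1.004, 0.527, 1.433, -0, 1.181, -0.178], TCP at [0.236, 0.579, 0.204] pointing down, gripper open.
Joint ranges: [-3.08, 3.08], [-0.75, 2.2], [0.22, 2.44], [-1.43, 4.57], [0, 2.65], [-2.85, 2.85]. Speed limits (rad/s): [2.79, 2.79, 3.14, 3.14, 3.14, 3.14].

INTERFACE

Orientations are given as a unit quaternion [w, x, y, z].
In Python, from rig import robot gives the robot as it stands.
- The arm moves only by the tool apply_moves, never from a script. Its argument "plan" is a list of rows, each an object with "jaw": the opening, from 0 (shut) to 1 (fully open); "offset": the shift along the tool's x, y, z in m, a list of three; "rot": the turn, a rotation vector about the tool's x, y, z in degrees, a list of three. A call has exactly 10 rows; each row shifts and turns the commanded pose from where the row before left it, along the tool's axes as they then stand; what a row does not reach is not made up. A row lasts 1/8 s, in which the tool goes at most 62.5 mm and 10.7 degrees, less where a joint would pass 70% of its speed; a pose out of reach is approached as far as the arm can. A call is refused whole if a number of a shift passes 0.0625 or a number of a turn 10.7, either way. A call with a gripper value outside its range is refused whole. The fingers move at their own pace and stop on an object; "newtons" is the grip in N (left out, the last holds). Time passes only in rows, so rows that do not move let the fingers close, or fill a call up. It gives the time, the measured TCP pose, the force, the opening and the grip force at its end, in the units of the state.
- robot.sense(): the state, without advancing time (a new reading comes with each control period).
- robot.read_camera(name): name is "scene" or "top"; returns a dict with "img" (420x560x3 uint8, red, green, blue), "mtx" (3x3 intrinsics, pixels), "k1" (the pictures are not rectified: a ray, as slopes to the right and down, at radius r is drawn at 1 + k1 r^2 times it, then the intrinsics apply), "extrinsics" (4x4, takes a point from camera to world coordinates). Camera axes: x right, y down, z forward; pixel columns grow to the right and rows downward; lengths in m; the calibration is good to about 2 mm. A picture is of the moment at which its call begins. There is no depth.
- robot.hand_in(): hands the job in; it is judged then, once.
Trained networks look in a picture, given as the dict that the camera call returned (one of the last four; its "shot" number tells which), for a name from the list of things; names that differ only in an ending like _2 or _b are one class to them, and where a whole thing is asked for, a point or a joint stands for the part that bears it (a point fixed in the world has none). Each returns a list of dicts, best first, with "score" (0 to 1); they miss things now and then, are a little off and sometimes report something else, mostly with a low value. They report only what shows in the picture. A call takes as long as a camera call. They do not tell look-alikes from the thing itself.
- robot.look_for(picture, thing): "rect" ([centre column, centre row, width, height] in pixels, round what is visible of it).
- robot.regions_of(picture, thing): "mask" (420x560 bool, what is visible of it) and "rect" ([centre column, centre row, width, height] in pixels, round what is visible of it).
- robot.spot_point(picture, thing): "uv" ([column, row] in pixels: a listed point, or the origin of a listed thing).
The state is a dict: "clock": time; "joint_pos": joint angles; "qd": joint speeds; "effort": joint torques, N m; "eef_pos": TCP position; "tool_rot": TCP orientation; "contact_force": force on the tool from outside, world axes, zero at the start; "moment": the same for the moment, N m; "width": finger opening in m; "finger_force": force on a finger pad.
Only numpy, scipy, OpenCV 4.12 (cv2) and the standard library are available. Lean on these libraries where they do the work, as an engineer would, in place of code of your own. Each camera call takes 0.05 s, during which the arm holds its last target. There are 200 camera calls.

## Working session

There is one attempt and no reset: what is moved stays moved. The work goes in short steps, Python scripts to look and compute and a tool call to move; the robot and the scene stay as the last step left them, time stands still between calls to the robot, and variables do not carry over. Pictures are saved under pics/ and viewed, at most 14 in all, crops included, and the job is handed in when it is done.

Besides the shell and the picture viewer there is one more tool, called after ">>>" by a JSON object that holds its "op" and its "data". apply_moves: Moves the arm, as the interface text tells. Its arguments: {"type":"object","properties":{"plan":{"type":"array"},"newtons":{"type":"number"}},"required":["plan"]}

```bash
ls; mkdir -p pics
cat > h.py <<'E'
import numpy as np, cv2
from rig import robot
from scipy.spatial.transform import Rotation as R
def ray(p,uv):
    K=p["mtx"];k=p["k1"]
    d=np.array([(uv[0]-K[0][2])/K[0][0],(uv[1]-K[1][2])/K[1][1]]);s=d.copy()
    for _ in range(30): s=d/(1+k*(s@s))
    E=np.array(p["extrinsics"]);return E[:3,3],E[:3,:3]@np.array([s[0],s[1],1])
def onz(p,uv,z):
    o,d=ray(p,uv);return o+d*(z-o[2])/d[2]
def proj(p,X):
    E=np.array(p["extrinsics"]);c=E[:3,:3].T@(np.array(X)-E[:3,3]);s=c[:2]/c[2];s=s*(1+p["k1"]*(s@s));K=p["mtx"]
    return np.array([K[0][0]*s[0]+K[0][2],K[1][1]*s[1]+K[1][2]])
def tri(pa,ua,pb,ub):
    o1,d1=ray(pa,ua);o2,d2=ray(pb,ub);A=np.stack([d1,-d2],1);t=np.linalg.lstsq(A,o2-o1,rcond=None)[0]
    a=o1+d1*t[0];b=o2+d2*t[1];return (a+b)/2,np.linalg.norm(a-b)
def save(p,n): cv2.imwrite("pics/"+n,p["img"][:,:,::-1])
E
python3 - <<'E'
from h import *
np.set_printoptions(precision=4,suppress=True)
P={n:robot.read_camera(n) for n in("scene","top")}
for n in P:
    save(P[n],n+"0.png");print(n,np.array(P[n]["extrinsics"])[:3].tolist(),P[n]["mtx"][0][0])
for t in["jig","bar_grip","foot","ring_amber","ring_green","ring_blue","pad","tumbler","jacks"]:
    for n in P:
        for q in robot.spot_point(P[n],t)[:3]: print(t,n,np.array(q["uv"]),round(q["score"],2),onz(P[n],q["uv"],0.024 if t=="bar_grip" else 0)[:2])
print(robot.sense())
E
```

```text
pics
scene [[-0.5909261636040104, 0.6078391034698961, -0.5304129461666249, 1.1745418081661274], [0.8067110212656634, 0.44127471410059793, -0.39305719032215397, 0.3626858932904959], [-0.004857709002881171, -0.6601577470486492, -0.7511112778243281, 0.8386328386223174]] 482.96617022246767
top [[-0.024409516404793295, -0.9888896932590805, 0.1466333866308959, 0.44591108231025123], [-0.9996146134308459, 0.026083226934826363, 0.009502099145288276, -0.05996970612945013], [-0.013221199808817304, -0.14634493444813187, -0.989145267408679, 1.2846987038855702]] 458.03363701956124
jig scene [375.9 270.7] 0.77 [0.5956 0.2042]
jig top [193.9 224.1] 0.81 [0.5907 0.2035]
bar_grip scene [347.6 233.3] 0.85 [0.5625 0.1136]
bar_grip scene [266.8 228.3] 0.68 [ 0.6533 -0.0349]
bar_grip top [223.5 232.1] 0.6 [0.5637 0.1162]
foot scene [447.4 269.4] 0.98 [0.5049 0.325 ]
foot scene [396.4 334.2] 0.77 [0.7006 0.3046]
foot scene [370.2 269.4] 0.71 [0.5997 0.193 ]
foot top [158.2 187.5] 0.97 [0.699 0.307]
foot top [147.7 263.2] 0.97 [0.4837 0.3335]
foot top [198.1 174.1] 0.63 [0.735  0.1919]
ring_amber scene [321
[... 309 characters left out ...]
92 [ 0.5476 -0.3721]
tumbler top [398.8 239.5] 0.57 [ 0.5324 -0.372 ]
jacks scene [202.8 260.4] 0.89 [ 0.7875 -0.1042]
jacks scene [265.6 230.1] 0.3 [ 0.6436 -0.0457]
jacks top [297.5 152.8] 0.88 [ 0.7899 -0.0956]
{'clock': 1.0, 'joint_pos': array([ 1.0045,  0.5275,  1.4327, -0.    ,  1.1814, -0.1785]), 'qd': array([-0.0003,  0.0006,  0.0008,  0.0015,  0.0014,  0.0001]), 'effort': array([  0.    , -44.2318, -17.8428,  -0.0002,   0.0007,  -0.    ]), 'eef_pos': array([0.2363, 0.5786, 0.2039]), 'tool_rot': array([-0.    ,  0.1927,  0.9813, -0.    ]), 'contact_force': array([0.2943, 0.2741, 0.1963]), 'moment': array([ 0.0161,  0.0054, -0.0017]), 'finger_force': 0.0, 'width': 0.08532792126621258}
```

```bash
python3 -c "
import cv2
for n in('scene','top'):
    cv2.imwrite('pics/%s0b.png'%n,cv2.resize(cv2.imread('pics/%s0.png'%n),(784,588)))"
```

```text
(no output)
```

View pics/scene0.png

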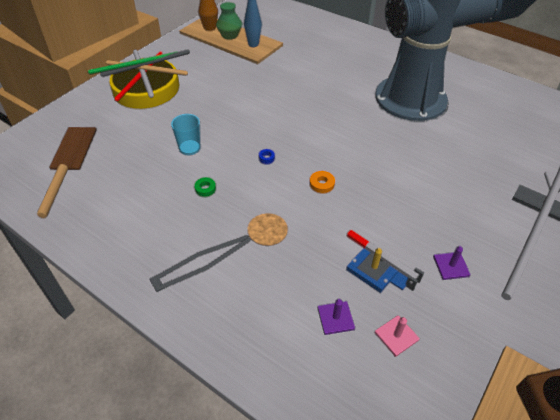

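View pics/top0.png

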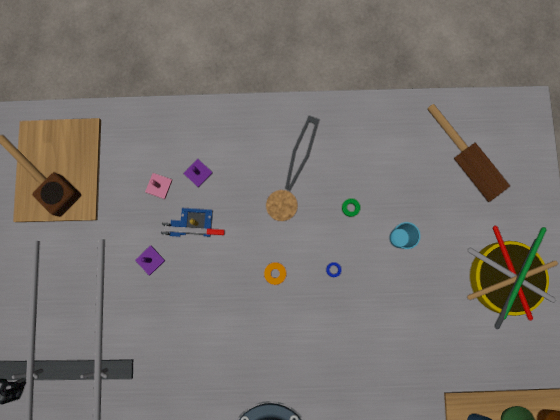

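```bash
cat >> h.py <<'E'
from scipy.optimize import least_squares
def hullc(pts):
    h=cv2.convexHull(np.array(pts,np.float32));m=cv2.moments(h);return np.array([m["m10"]/m["m00"],m["m01"]/m["m00"]]),m["m00"]
def cyl(p,c,r,z0,z1,z=None):
    a=np.linspace(0,2*np.pi,60,endpoint=False)
    return [proj(p,[c[0]+r*np.cos(t),c[1]+r*np.sin(t),zz]) for t in a for zz in(z0,z1)]
def maskpts(m):
    n,l,s,_=cv2.connectedComponentsWithStats(m.astype(np.uint8));k=1+np.argmax(s[1:,4]);v,u=np.nonzero(l==k);return np.stack([u,v],1).astype(float)
def hsv(p,lo,hi,win):
    H=cv2.cvtColor(p["img"],cv2.COLOR_RGB2HSV);m=cv2.inRange(H,np.array(lo),np.array(hi));w=np.zeros_like(m);x,y,r=win;w[max(0,y-r):y+r,max(0,x-r):x+r]=1;return (m>0)&(w>0)
def fitcyl(ps,ms,r,z0,z1,g):
    cs=[hullc(maskpts(m)) for m in ms]
    f=lambda c:np.concatenate([hullc(cyl(p,c,r,z0,z1))[0]-q[0] for p,q in zip(ps,cs)])
    s=least_squares(f,g);return s.x,s.fun,[hullc(cyl(p,s.x,r,z0,z1))[1]/q[1] for p,q in zip(ps,cs)]
COL={"ring_amber":([8,150,80],[24,255,255],.031,0,.018),"ring_green":([50,120,40],[85,255,255],.026,0,.018),"ring_blue":([112,120,40],[128,255,255],.021,0,.018),"pad":([5,60,80],[25,200,255],.045,0,.006)}
def ring(ps,n,g,z=0):
    lo,hi,r,z0,z1=COL[n]
    return fitcyl(ps,[hsv(p,lo,hi,(*proj(p,[g[0],g[1],z+.009]).astype(int),24 if n!='pad' else 30)) for p in ps],r,z+z0,z+z1,g)
E
python3 - <<'E'
from h import *
np.set_printoptions(precision=4,suppress=True)
P=[robot.read_camera(n) for n in("scene","top")]
for n,g in dict(ring_amber=(.452,-.02),ring_green=(.634,-.236),ring_blue=(.458,-.178),pad=(.645,-.045)).items():
    print(n,*ring(P,n,g))
    for p in P: print("   alone",ring([p],n,g)[0])
red=[maskpts(hsv(p,[0,180,80],[6,255,255],w)).mean(0) for p,w in zip(P,((357,238,25),(215,232,20)))]
print("red",red,tri(P[0],red[0],P[1],red[1]))
a=cv2.resize(P[0]["img"][215:305,320:440],None,fx=6,fy=6,interpolation=3)
b=cv2.resize(P[1]["img"][195:250,150:240],None,fx=8,fy=8,interpolation=3)
cv2.imwrite("pics/c1.png",a[:,:,::-1]);cv2.imwrite("pics/c2.png",b[:,:,::-1])
E
```

```text
ring_amber [ 0.4484 -0.0221] [-0.0137 -0.4087 -0.1835 -0.2464] [1.202790118741815, 1.1278054600928669]
   alone [ 0.4496 -0.0214]
   alone [ 0.4477 -0.0226]
ring_green [ 0.6266 -0.2389] [-0.0243 -0.415  -0.2736 -0.2783] [1.288982442136379, 1.2322889441348264]
   alone [ 0.6276 -0.2379]
   alone [ 0.6258 -0.2396]
ring_blue [ 0.4547 -0.1836] [-0.0285 -0.3712 -0.1702 -0.2483] [1.3251958083542916, 1.254550242838873]
   alone [ 0.4558 -0.1827]
   alone [ 0.454 -0.184]
pad [ 0.6393 -0.0447] [-0.0695 -0.379  -0.308  -0.2441] [1.0736327843110707, 1.0561088106122507]
   alone [ 0.64   -0.0439]
   alone [ 0.6385 -0.0455]
red [array([357.1241, 238.0069]), array([215.1205, 231.6506])] (array([0.5652, 0.1383, 0.0291]), np.float64(0.0008281662097405142))
```

View pics/c1.png

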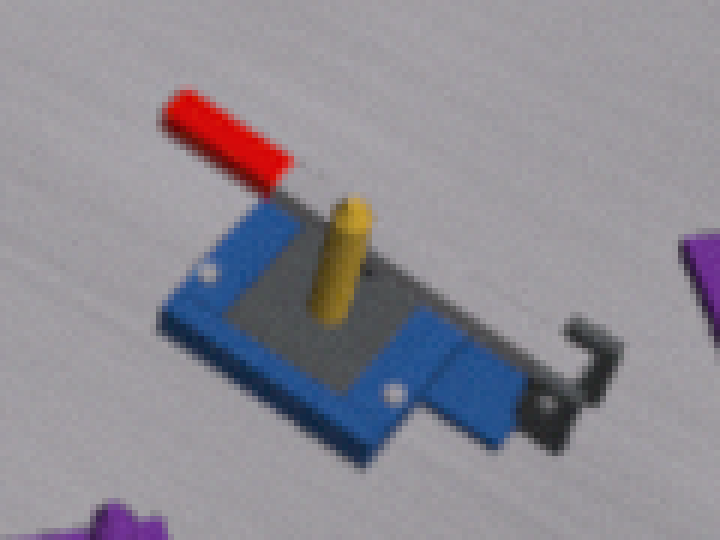

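View pics/c2.png

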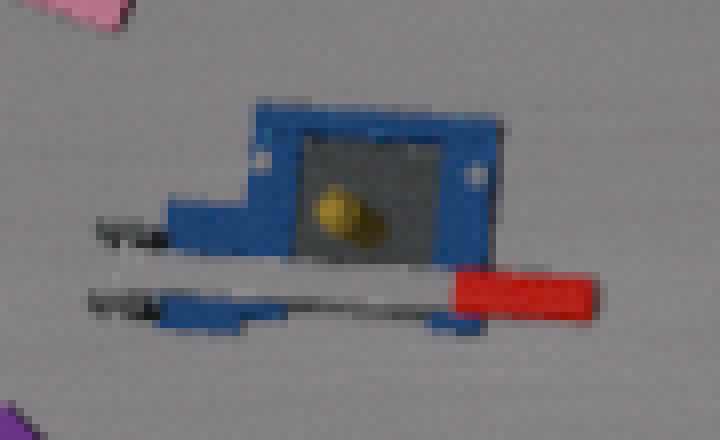

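Run:
```python
from h import *
np.set_printoptions(precision=4,suppress=True)
P=[robot.read_camera(n) for n in("scene","top")]
S=lambda u,v:(320+u/6-.5,215+v/6-.5)
T=lambda u,v:(150+u/8-.5,195+v/8-.5)
print("tip",tri(P[0],S(352,203),P[1],T(333,207)))
a,b=onz(P[1],T(258,104),.017),onz(P[1],T(500,124),.017);d=a-b;print(a,b,"yaw",-np.arctan2(d[0],d[1]),np.linalg.norm(d))
a,b=onz(P[0],S(365,442),.017),onz(P[0],S(162,312),.017);d=a-b;print(a,b,"yaw",-np.arctan2(d[0],d[1]),np.linalg.norm(d))
# red ends centreline at z .024
for p,w in zip(P,((357,238,25),(215,232,20))):
    m=maskpts(hsv(p,[0,180,80],[6,255,255],w));r=cv2.minAreaRect(m.astype(np.float32));print(r)
    c=m.mean(0);U=np.linalg.svd(m-c)[2][0];e1,e2=onz(p,c-U*10,.027),onz(p,c+U*10,.027);d=e1-e2;d*=np.sign(d[1]);print("yawred",-np.arctan2(d[0],d[1]))
def model(q,p,n):
    x,y,th,bar,=q
    pts=[]
    for r in(116,166):
        for t in(-7,7):
            for s in(-8,8):
                J=np.array([-20+s,80-r*np.cos(bar)-t*np.sin(bar)*1,24+r*np.sin(bar)-t*np.cos(bar)])/1e3
                pts.append(proj(p,[x+np.cos(th)*J[0]-np.sin(th)*J[1],y+np.sin(th)*J[0]+np.cos(th)*J[1],J[2]]))
    return hullc(pts)
ms=[maskpts(hsv(p,[0,150,60],[8,255,255],w)) for p,w in zip(P,((357,238,25),(215,232,20)))]
def f(q):
    r=[]
    for p,m in zip(P,ms):
        c,A=model(q,p,0);r+=list(c-m.mean(0))
    return np.array(r+[(q[2]-.07)*20])
s=least_squares(f,[.59,.2,.07,.05]);print("jig",s.x,s.fun)
```

```text
tip (array([0.5934, 0.1963, 0.0692]), np.float64(0.0011819893890397724))
[0.6366 0.2345 0.017 ] [0.6273 0.1492 0.017 ] yaw -0.10884534557347937 0.08582326507353541
[0.639  0.2344 0.017 ] [0.6336 0.1535 0.017 ] yaw -0.06730260646996523 0.08103856522108557
((356.8846130371094, 237.9230499267578), (21.355958938598633, 6.656403064727783), 33.6900634765625)
yawred -0.13275215843008725
((215.0, 231.5), (5.0, 16.0), 90.0)
yawred -0.09954958554580622
jig [0.5817 0.2004 0.07   0.0499] [ 0.0886 -0.2678  0.0824 -0.313  -0.0005]
```

```bash
cat >> h.py <<'E'
import json
def plan(wps):
    """wps: (pos, yaw of tool y, jaw, rows); keeps tool vertical; prints 10-row plans"""
    s=robot.sense();q=s["tool_rot"];M=R.from_quat([q[1],q[2],q[3],q[0]]).as_matrix();p=np.array(s["eef_pos"]);rows=[]
    h=np.arctan2(M[1,1],M[0,1])
    print("tilt",np.round(M[:,2],4),"h",round(h,4),"p",np.round(p,4))
    for pos,yaw,jaw,n in wps:
        p1=p.copy() if pos is None else np.array(pos,float);y1=h if yaw is None else yaw
        for i in range(n):
            a=p+(p1-p)*i/n;b=p+(p1-p)*(i+1)/n;hh=h+(y1-h)*i/n
            Y=np.array([np.cos(hh),np.sin(hh),0]);Z=np.array([0,0,-1]);X=np.cross(Y,Z)
            d=b-a;rows.append(dict(jaw=jaw,offset=[round(float(d@v),4)+0 for v in(X,Y,Z)],rot=[0,0,round(float(-np.degrees(y1-h)/n),2)]))
        p,h=p1,y1
    for r in rows: print(json.dumps(r))
    print(len(rows))
E
python3 - <<'E'
from h import *
plan([((.5646,.1244,.13),-.10,1,10)])
E
```

```text
tilt [-0. -0. -1.] h 1.183 p [0.2363 0.5786 0.2039]
{"jaw": 1, "offset": [-0.0476, -0.0296, 0.0074], "rot": [0, 0, 7.35]}
{"jaw": 1, "offset": [-0.051, -0.0233, 0.0074], "rot": [0, 0, 7.35]}
{"jaw": 1, "offset": [-0.0535, -0.0166, 0.0074], "rot": [0, 0, 7.35]}
{"jaw": 1, "offset": [-0.0552, -0.0096, 0.0074], "rot": [0, 0, 7.35]}
{"jaw": 1, "offset": [-0.056, -0.0025, 0.0074], "rot": [0, 0, 7.35]}
{"jaw": 1, "offset": [-0.0558, 0.0047, 0.0074], "rot": [0, 0, 7.35]}
{"jaw": 1, "offset": [-0.0548, 0.0118, 0.0074], "rot": [0, 0, 7.35]}
{"jaw": 1, "offset": [-0.0528, 0.0187, 0.0074], "rot": [0, 0, 7.35]}
{"jaw": 1, "offset": [-0.05, 0.0253, 0.0074], "rot": [0, 0, 7.35]}
{"jaw": 1, "offset": [-0.0463, 0.0315, 0.0074], "rot": [0, 0, 7.35]}
10
```

>>> {"op": "apply_moves", "data": {"plan": [{"jaw": 1,"offset": [-0.0475,-0.0295,0.0075],"rot": [0,0,7.35]},{"jaw": 1,"offset": [-0.051,-0.0235,0.0075],"rot": [0,0,7.35]},{"jaw": 1,"offset": [-0.0535,-0.0165,0.0075],"rot": [0,0,7.35]},{"jaw": 1,"offset": [-0.055,-0.0095,0.0075],"rot": [0,0,7.35]},{"jaw": 1,"offset": [-0.056,-0.0025,0.0075],"rot": [0,0,7.35]},{"jaw": 1,"offset": [-0.056,0.0045,0.0075],"rot": [0,0,7.35]},{"jaw": 1,"offset": [-0.055,0.012,0.0075],"rot": [0,0,7.35]},{"jaw": 1,"offset": [-0.053,0.0185,0.0075],"rot": [0,0,7.35]},{"jaw": 1,"offset": [-0.05,0.0255,0.0075],"rot": [0,0,7.35]},{"jaw": 1,"offset": [-0.0465,0.0315,0.0075],"rot": [0,0,7.35]}]}}

```text
clock: 2.45
eef_pos: [0.5658, 0.1223, 0.1289]
tool_rot: [0.0, 0.743, 0.669, 0.0]
contact_force: [0.7, 0.2, 0.7]
width: 0.085
finger_force: 0.0
```

Run:
```python
from h import *
plan([((.5646,.1244,.012),-.10,1,7)])
```

```text
tilt [ 8.e-04  2.e-04 -1.e+00] h -0.1043 p [0.5658 0.1223 0.1289]
{"jaw": 1, "offset": [0.0003, -0.0002, 0.0167], "rot": [0, 0, -0.04]}
{"jaw": 1, "offset": [0.0003, -0.0002, 0.0167], "rot": [0, 0, -0.04]}
{"jaw": 1, "offset": [0.0003, -0.0002, 0.0167], "rot": [0, 0, -0.04]}
{"jaw": 1, "offset": [0.0003, -0.0002, 0.0167], "rot": [0, 0, -0.04]}
{"jaw": 1, "offset": [0.0003, -0.0002, 0.0167], "rot": [0, 0, -0.04]}
{"jaw": 1, "offset": [0.0003, -0.0002, 0.0167], "rot": [0, 0, -0.04]}
{"jaw": 1, "offset": [0.0003, -0.0002, 0.0167], "rot": [0, 0, -0.04]}
7
```

>>> {"op": "apply_moves", "data": {"plan": [{"jaw": 1,"offset": [0.0005,0,0.025],"rot": [0,0,0]},{"jaw": 1,"offset": [0.0005,0,0.025],"rot": [0,0,0]},{"jaw": 1,"offset": [0,0,0.025],"rot": [0,0,0]},{"jaw": 1,"offset": [0,0,0.025],"rot": [0,0,0]},{"jaw": 1,"offset": [0,0,0.017],"rot": [0,0,0]},{"jaw": 0.1,"offset": [0,0,0],"rot": [0,0,0]},{"jaw": 0,"offset": [0,0,0],"rot": [0,0,0]},{"jaw": 0,"offset": [0,0,0],"rot": [0,0,0]},{"jaw": 0,"offset": [0,0,0],"rot": [0,0,0]},{"jaw": 0,"offset": [0,0,0],"rot": [0,0,0]}], "newtons": 30}}

```text
clock: 3.7
eef_pos: [0.5649, 0.1249, 0.0124]
tool_rot: [0.0, 0.741, 0.671, 0.0]
contact_force: [-0.4, 0.2, -0.3]
width: 0.0001
finger_force: 0.0
```

Run:
```python
from h import *
s=robot.sense();print(s["eef_pos"],s["width"],s["finger_force"],s["contact_force"])
p0=s["eef_pos"];th=-.10;N=20;y=[];z=[]
a=np.linspace(0.04,1.66,N+1)
dy=np.diff(-155*np.cos(a));dz=np.diff(155*np.sin(a))
print(np.round(np.c_[-dy,-dz]/1e3,4).tolist()) # tool x = jig -y?
q=s["tool_rot"];print(R.from_quat([q[1],q[2],q[3],q[0]]).as_matrix().round(3))
```

```text
[0.56492185 0.12488717 0.0123667 ] 0.00013831781249197674 0.0 [-0.35078012  0.16756381 -0.27360953]
[[-0.001, -0.0125], [-0.002, -0.0124], [-0.003, -0.0122], [-0.004, -0.0119], [-0.0049, -0.0115], [-0.0059, -0.0111], [-0.0067, -0.0106], [-0.0076, -0.01], [-0.0084, -0.0094], [-0.0091, -0.0087], [-0.0098, -0.0079], [-0.0104, -0.0071], [-0.0109, -0.0062], [-0.0114, -0.0053], [-0.0118, -0.0044], [-0.0121, -0.0034], [-0.0123, -0.0024], [-0.0125, -0.0014], [-0.0125, -0.0004], [-0.0125, 0.0006]]
[[ 0.1    0.995  0.001]
 [ 0.995 -0.1    0.   ]
 [ 0.     0.001 -1.   ]]
```

Run:
```python
from h import *
P=[robot.read_camera(n) for n in("scene","top")]
a=cv2.resize(P[0]["img"][175:295,310:440],None,fx=4,fy=4,interpolation=3)
b=cv2.resize(P[1]["img"][190:270,160:260],None,fx=4,fy=4,interpolation=3)
c=np.zeros((480,930,3),np.uint8);c[:480,:520]=a;c[:320,525:925]=b
cv2.imwrite("pics/d1.png",cv2.resize(c,(790,408))[:,:,::-1])
```

```text
(no output)
```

View pics/d1.png

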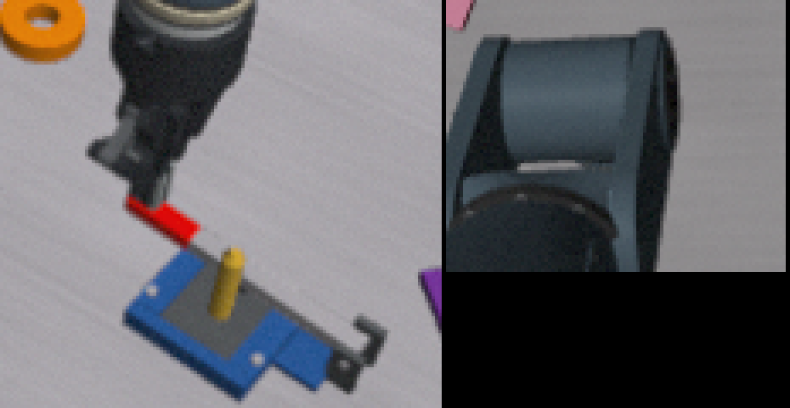

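Run:
```python
from h import *
np.set_printoptions(precision=3,suppress=True)
p=robot.read_camera("scene");m=maskpts(hsv(p,[0,150,60],[8,255,255],(357,238,25)))
print(len(m),m.mean(0),m.min(0),m.max(0),cv2.minAreaRect(m.astype(np.float32)))
t=robot.sense()["eef_pos"]
for z in(0.012,.03,.05): print(z,proj(p,[t[0],t[1],z]))
print("grip",[ (q["uv"],q["score"]) for q in robot.spot_point(p,"bar_grip")])
a=cv2.resize(p["img"][205:265,320:390],None,fx=9,fy=9,interpolation=2)
cv2.imwrite("pics/d2.png",a[:,:,::-1])
```

```text
122 [358.516 239.393] [348. 233.] [368. 246.] ((357.2307434082031, 238.15383911132812), (21.07860565185547, 7.21110200881958), 33.690067291259766)
0.012 [350.96  239.819]
0.03 [351.979 234.66 ]
0.05 [353.143 228.764]
grip [([348.8, 234.3], 0.73)]
```

View pics/d2.png

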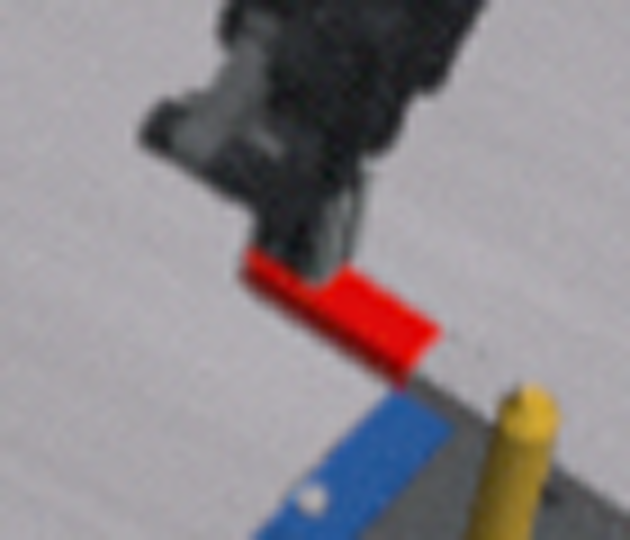

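>>> {"op": "apply_moves", "data": {"plan": [{"jaw": 0,"offset": [0,0,-0.02],"rot": [0,0,0]},{"jaw": 0,"offset": [0,0,-0.02],"rot": [0,0,0]},{"jaw": 0,"offset": [0,0,-0.02],"rot": [0,0,0]},{"jaw": 0,"offset": [0,0,0],"rot": [0,0,0]},{"jaw": 0,"offset": [0,0,0],"rot": [0,0,0]},{"jaw": 0,"offset": [0,0,0],"rot": [0,0,0]},{"jaw": 0,"offset": [0,0,0],"rot": [0,0,0]},{"jaw": 0,"offset": [0,0,0],"rot": [0,0,0]},{"jaw": 0,"offset": [0,0,0],"rot": [0,0,0]},{"jaw": 0,"offset": [0,0,0],"rot": [0,0,0]}]}}

```text
clock: 5.15
eef_pos: [0.5647, 0.1248, 0.0719]
tool_rot: [-0.0, 0.742, 0.671, -0.0]
contact_force: [1.0, -0.1, 1.5]
width: 0.0004
finger_force: 0.0
```

Run:
```python
from h import *
np.set_printoptions(precision=3,suppress=True)
p=robot.read_camera("scene")
m=maskpts(hsv(p,[0,150,60],[8,255,255],(357,238,25)))
print(len(m),m.mean(0),m.min(0),m.max(0),cv2.minAreaRect(m.astype(np.float32)))
s=robot.sense();t=s["eef_pos"];print(t,s["width"]);im=p["img"].copy()
for z in(0,.019): print(z,proj(p,[t[0],t[1],t[2]+z]))
a=cv2.resize(im[185:265,310:400],None,fx=7,fy=7,interpolation=2)
u=proj(p,t);cv2.circle(a,tuple(((u-[310,185]+.5)*7).astype(int)),4,(0,255,0),1)
cv2.imwrite("pics/d3.png",a[:,:,::-1])
```

```text
158 [357.171 238.006] [347. 230.] [368. 246.] ((357.0, 237.99996948242188), (21.63330841064453, 7.211102485656738), 33.6900634765625)
[0.565 0.125 0.072] 0.00016340972478111812
0 [354.454 222.087]
0.019 [355.627 216.126]
```

View pics/d3.png

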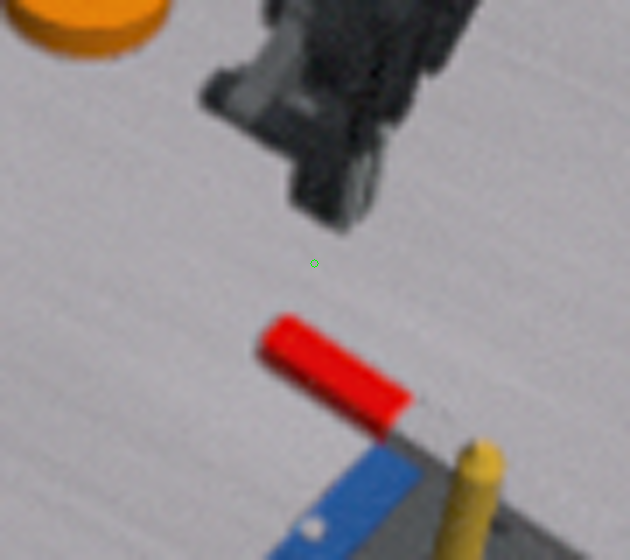

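>>> {"op": "apply_moves", "data": {"plan": [{"jaw": 1,"offset": [0,0,0],"rot": [0,0,0]},{"jaw": 1,"offset": [0,0,0],"rot": [0,0,0]},{"jaw": 1,"offset": [0,0,0],"rot": [0,0,0]},{"jaw": 1,"offset": [0,0,0],"rot": [0,0,0]},{"jaw": 1,"offset": [0,0,0],"rot": [0,0,0]},{"jaw": 1,"offset": [0,0,0.02],"rot": [0,0,0]},{"jaw": 1,"offset": [0,0,0.02],"rot": [0,0,0]},{"jaw": 1,"offset": [0,0,0.02],"rot": [0,0,0]},{"jaw": 1,"offset": [0,0,0.02],"rot": [0,0,0]},{"jaw": 1,"offset": [0,0,0.004],"rot": [0,0,0]}]}}

```text
clock: 6.45
eef_pos: [0.5637, 0.1248, -0.0133]
tool_rot: [-0.001, 0.742, 0.671, -0.001]
contact_force: [0.2, -0.0, 1.2]
width: 0.0853
finger_force: 0.0
```

>>> {"op": "apply_moves", "data": {"plan": [{"jaw": 1,"offset": [0,0,0],"rot": [0,0,0]},{"jaw": 0,"offset": [0,0,0],"rot": [0,0,0]},{"jaw": 0,"offset": [0,0,0],"rot": [0,0,0]},{"jaw": 0,"offset": [0,0,0],"rot": [0,0,0]},{"jaw": 0,"offset": [0,0,0],"rot": [0,0,0]},{"jaw": 0,"offset": [0,0,0],"rot": [0,0,0]},{"jaw": 0,"offset": [0,0,0],"rot": [0,0,0]},{"jaw": 0,"offset": [0,0,0],"rot": [0,0,0]},{"jaw": 0,"offset": [0,0,0],"rot": [0,0,0]},{"jaw": 0,"offset": [0,0,0],"rot": [0,0,0]}], "newtons": 30}}

```text
clock: 7.7
eef_pos: [0.5649, 0.1248, -0.012]
tool_rot: [0.0, 0.741, 0.671, 0.0]
contact_force: [1.4, -1.5, 0.9]
width: 0.0156
finger_force: 34.6
```

>>> {"op": "apply_moves", "data": {"plan": [{"jaw": 0,"offset": [0.001,0,-0.0125],"rot": [0,0,0]},{"jaw": 0,"offset": [0.002,0,-0.0125],"rot": [0,0,0]},{"jaw": 0,"offset": [0.003,0,-0.012],"rot": [0,0,0]},{"jaw": 0,"offset": [0.004,0,-0.012],"rot": [0,0,0]},{"jaw": 0,"offset": [0.005,0,-0.0115],"rot": [0,0,0]},{"jaw": 0,"offset": [0.006,0,-0.011],"rot": [0,0,0]},{"jaw": 0,"offset": [0.0065,0,-0.0105],"rot": [0,0,0]},{"jaw": 0,"offset": [0.0075,0,-0.01],"rot": [0,0,0]},{"jaw": 0,"offset": [0.0085,0,-0.0095],"rot": [0,0,0]},{"jaw": 0,"offset": [0.009,0,-0.0085],"rot": [0,0,0]}]}}

```text
clock: 8.95
eef_pos: [0.5696, 0.1773, 0.0983]
tool_rot: [-0.0, 0.741, 0.671, -0.001]
contact_force: [2.4, 0.7, -6.7]
width: 0.015
finger_force: 31.9
```

>>> {"op": "apply_moves", "data": {"plan": [{"jaw": 0,"offset": [0.01,0,-0.008],"rot": [0,0,0]},{"jaw": 0,"offset": [0.0105,0,-0.007],"rot": [0,0,0]},{"jaw": 0,"offset": [0.011,0,-0.006],"rot": [0,0,0]},{"jaw": 0,"offset": [0.0115,0,-0.0055],"rot": [0,0,0]},{"jaw": 0,"offset": [0.012,0,-0.0045],"rot": [0,0,0]},{"jaw": 0,"offset": [0.012,0,-0.0035],"rot": [0,0,0]},{"jaw": 0,"offset": [0.0125,0,-0.0025],"rot": [0,0,0]},{"jaw": 0,"offset": [0.0125,0,-0.0015],"rot": [0,0,0]},{"jaw": 0,"offset": [0.0125,0,-0.0005],"rot": [0,0,0]},{"jaw": 0,"offset": [0.0125,0,0.0005],"rot": [0,0,0]}]}}

```text
clock: 10.2
eef_pos: [0.5803, 0.2944, 0.1361]
tool_rot: [-0.001, 0.742, 0.671, -0.001]
contact_force: [-3.9, -2.4, -2.8]
width: 0.0154
finger_force: 30.6
```

Run:
```python
from h import *
s=robot.sense();print(s["eef_pos"],s["width"],s["contact_force"])
P=[robot.read_camera(n) for n in("scene","top")]
a=P[0]["img"][130:340,250:530]
cv2.imwrite("pics/e1.png",cv2.resize(a,None,fx=2.5,fy=2.5)[:,:,::-1])
```

```text
[0.58028354 0.29435112 0.13609129] 0.015428136730535991 [-3.90235693 -2.35871776 -2.83641204]
```

View pics/e1.png

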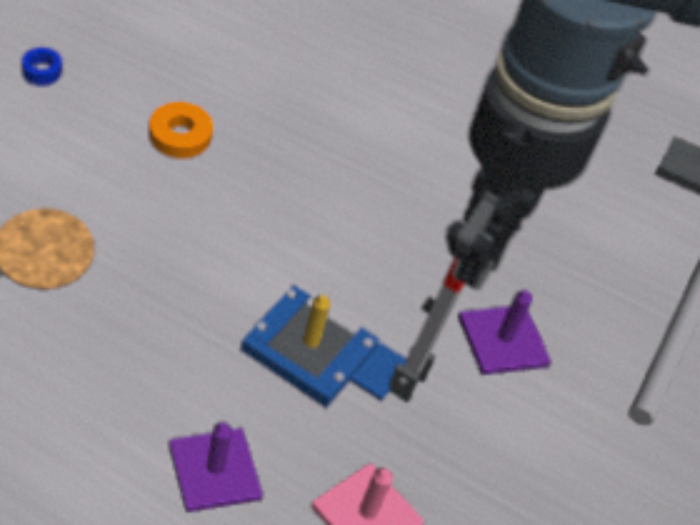

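>>> {"op": "apply_moves", "data": {"plan": [{"jaw": 1,"offset": [0,0,0],"rot": [0,0,0]},{"jaw": 1,"offset": [0,0,0],"rot": [0,0,0]},{"jaw": 1,"offset": [0,0,0],"rot": [0,0,0]},{"jaw": 1,"offset": [0,0,0],"rot": [0,0,0]},{"jaw": 1,"offset": [0,0,-0.02],"rot": [0,0,0]},{"jaw": 1,"offset": [0,0,-0.03],"rot": [0,0,0]},{"jaw": 1,"offset": [0,0,-0.03],"rot": [0,0,0]},{"jaw": 1,"offset": [-0.05,0,0],"rot": [0,0,0]},{"jaw": 1,"offset": [-0.05,0,0],"rot": [0,0,0]},{"jaw": 1,"offset": [0,0,0],"rot": [0,0,0]}]}}

```text
clock: 11.55
eef_pos: [0.5715, 0.191, 0.2167]
tool_rot: [0.0, 0.743, 0.669, -0.0]
contact_force: [0.4, 0.2, -0.4]
width: 0.0854
finger_force: 0.0
```

Run:
```python
from h import *
np.set_printoptions(precision=4,suppress=True)
p=robot.read_camera("scene")
m=hsv(p,[18,110,60],[32,255,255],(377,257,18));q=maskpts(m);c=hullc(q)[0];print(len(q),c,q.min(0),q.max(0))
f=lambda x:hullc(cyl(p,x,.007,.010,.066)+cyl(p,x,.003,.069,.07))[0]-c
s=least_squares(f,[.592,.197]);print("post",s.x,s.fun)
r=maskpts(hsv(p,[0,150,60],[8,255,255],(430,215,40)));print("red",r.mean(0))
th=-.1;x0,y0=s.x
for b in(1.4,1.5,1.57,1.65,1.75,1.9):
    J=np.array([-.02,.08-.141*np.cos(b)]);print(b,proj(p,[x0+np.cos(th)*J[0]-np.sin(th)*J[1],y0+np.sin(th)*J[0]+np.cos(th)*J[1],.024+.141*np.sin(b)]))
plan([((s.x[0],s.x[1],.010),-.10,1,10)])
```

```text
128 [376.3739 258.2986] [372. 248.] [381. 268.]
post [0.5953 0.1981] [-0.      0.0003]
red [436.4342 234.9211]
1.4 [419.4866 228.4174]
1.5 [426.4975 231.8719]
1.57 [431.3872 234.6329]
1.65 [436.9085 238.1131]
1.75 [443.6356 242.9119]
1.9 [453.1612 250.9159]
tilt [ 0.0005  0.0006 -1.    ] h -0.1029 p [0.5719 0.1927 0.2168]
{"jaw": 1, "offset": [0.0008, 0.0023, 0.0207], "rot": [0, 0, -0.02]}
{"jaw": 1, "offset": [0.0008, 0.0023, 0.0207], "rot": [0, 0, -0.02]}
{"jaw": 1, "offset": [0.0008, 0.0023, 0.0207], "rot": [0, 0, -0.02]}
{"jaw": 1, "offset": [0.0008, 0.0023, 0.0207], "rot": [0, 0, -0.02]}
{"jaw": 1, "offset": [0.0008, 0.0023, 0.0207], "rot": [0, 0, -0.02]}
{"jaw": 1, "offset": [0.0008, 0.0023, 0.0207], "rot": [0, 0, -0.02]}
{"jaw": 1, "offset": [0.0008, 0.0023, 0.0207], "rot": [0, 0, -0.02]}
{"jaw": 1, "offset": [0.0008, 0.0023, 0.0207], "rot": [0, 0, -0.02]}
{"jaw": 1, "offset": [0.0008, 0.0023, 0.0207], "rot": [0, 0, -0.02]}
{"jaw": 1, "offset": [0.0008, 0.0023, 0.0207], "rot": [0, 0, -0.02]}
10
```

>>> {"op": "apply_moves", "data": {"plan": [{"jaw": 1,"offset": [0.005,0.011,0],"rot": [0,0,0]},{"jaw": 1,"offset": [0,0.011,0.015],"rot": [0,0,0]},{"jaw": 1,"offset": [0,0,0.03],"rot": [0,0,0]},{"jaw": 1,"offset": [0,0,0.03],"rot": [0,0,0]},{"jaw": 1,"offset": [0,0,0.03],"rot": [0,0,0]},{"jaw": 1,"offset": [0,0,0.03],"rot": [0,0,0]},{"jaw": 1,"offset": [0,0,0.03],"rot": [0,0,0]},{"jaw": 1,"offset": [0,0,0.025],"rot": [0,0,0]},{"jaw": 1,"offset": [0,0,0.014],"rot": [0,0,0]},{"jaw": 1,"offset": [0,0,0],"rot": [0,0,0]}]}}

```text
clock: 12.85
eef_pos: [0.5933, 0.1972, 0.0106]
tool_rot: [-0.001, 0.741, 0.671, -0.001]
contact_force: [0.7, 0.2, 0.7]
width: 0.0853
finger_force: 0.0
```

>>> {"op": "apply_moves", "data": {"plan": [{"jaw": 0,"offset": [0,0,0],"rot": [0,0,0]},{"jaw": 0,"offset": [0,0,0],"rot": [0,0,0]},{"jaw": 0,"offset": [0,0,0],"rot": [0,0,0]},{"jaw": 0,"offset": [0,0,0],"rot": [0,0,0]},{"jaw": 0,"offset": [0,0,0],"rot": [0,0,0]},{"jaw": 0,"offset": [0,0,0],"rot": [0,0,0]},{"jaw": 0,"offset": [0,0,0],"rot": [0,0,0]},{"jaw": 0,"offset": [0,0,0],"rot": [0,0,0]},{"jaw": 0,"offset": [0,-0.002,0],"rot": [0,0,0]},{"jaw": 0,"offset": [0,-0.004,0],"rot": [0,0,0]}], "newtons": 45}}

```text
clock: 14.1
eef_pos: [0.5902, 0.1974, 0.0129]
tool_rot: [0.001, 0.742, 0.671, 0.002]
contact_force: [2.9, -0.4, 2.7]
width: 0.0123
finger_force: 44.0
```

>>> {"op": "apply_moves", "data": {"plan": [{"jaw": 0,"offset": [0,-0.008,0],"rot": [0,0,0]},{"jaw": 0,"offset": [0,-0.01,0],"rot": [0,0,0]},{"jaw": 0,"offset": [0,-0.01,0],"rot": [0,0,0]},{"jaw": 0,"offset": [0,-0.01,0],"rot": [0,0,0]},{"jaw": 0,"offset": [0,-0.01,0],"rot": [0,0,0]},{"jaw": 0,"offset": [0,-0.01,0],"rot": [0,0,0]},{"jaw": 0,"offset": [0,-0.01,0],"rot": [0,0,0]},{"jaw": 0,"offset": [0,-0.01,0],"rot": [0,0,0]},{"jaw": 0,"offset": [0,0,0],"rot": [0,0,0]},{"jaw": 0,"offset": [0,0,0],"rot": [0,0,0]}]}}

```text
clock: 15.35
eef_pos: [0.5087, 0.2054, 0.0128]
tool_rot: [-0.001, 0.741, 0.671, -0.001]
contact_force: [1.5, 0.6, 8.3]
width: 0.0124
finger_force: 45.4
```

Run:
```python
from h import *
np.set_printoptions(precision=4,suppress=True)
s=robot.sense();print(s["eef_pos"],s["width"],s["contact_force"])
p=robot.read_camera("scene");u=proj(p,np.array(s["eef_pos"])).astype(int);print(u)
a=p["img"][u[1]-60:u[1]+60,u[0]-80:u[0]+80]
cv2.imwrite("pics/f1.png",cv2.resize(a,None,fx=4,fy=4)[:,:,::-1])
plan([((s["eef_pos"][0],s["eef_pos"][1],.062),None,0,4),((.639,-.045,.062),None,0,10)])
```

```text
[0.5087 0.2054 0.0128] 0.012389786747432874 [1.529  0.5953 8.3488]
[396 240]
tilt [-0.002   0.0001 -1.    ] h -0.0997 p [0.5087 0.2055 0.0128]
{"jaw": 0, "offset": [0.0, 0.0, -0.0123], "rot": [0, 0, -0.0]}
{"jaw": 0, "offset": [0.0, 0.0, -0.0123], "rot": [0, 0, -0.0]}
{"jaw": 0, "offset": [0.0, 0.0, -0.0123], "rot": [0, 0, -0.0]}
{"jaw": 0, "offset": [0.0, 0.0, -0.0123], "rot": [0, 0, -0.0]}
{"jaw": 0, "offset": [-0.0236, 0.0155, 0.0], "rot": [0, 0, -0.0]}
{"jaw": 0, "offset": [-0.0236, 0.0155, 0.0], "rot": [0, 0, -0.0]}
{"jaw": 0, "offset": [-0.0236, 0.0155, 0.0], "rot": [0, 0, -0.0]}
{"jaw": 0, "offset": [-0.0236, 0.0155, 0.0], "rot": [0, 0, -0.0]}
{"jaw": 0, "offset": [-0.0236, 0.0155, 0.0], "rot": [0, 0, -0.0]}
{"jaw": 0, "offset": [-0.0236, 0.0155, 0.0], "rot": [0, 0, -0.0]}
{"jaw": 0, "offset": [-0.0236, 0.0155, 0.0], "rot": [0, 0, -0.0]}
{"jaw": 0, "offset": [-0.0236, 0.0155, 0.0], "rot": [0, 0, -0.0]}
{"jaw": 0, "offset": [-0.0236, 0.0155, 0.0], "rot": [0, 0, -0.0]}
{"jaw": 0, "offset": [-0.0236, 0.0155, 0.0], "rot": [0, 0, -0.0]}
14
```

View pics/f1.png

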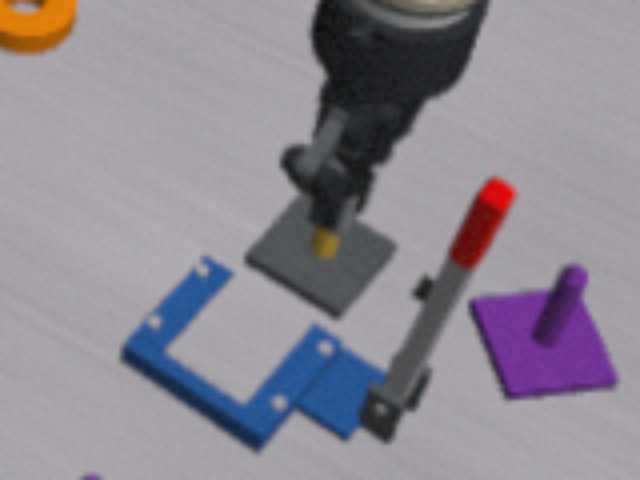

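>>> {"op": "apply_moves", "data": {"plan": [{"jaw": 0,"offset": [0,0,-0.01],"rot": [0,0,0]},{"jaw": 0,"offset": [0,0,-0.02],"rot": [0,0,0]},{"jaw": 0,"offset": [0,0,-0.02],"rot": [0,0,0]},{"jaw": 0,"offset": [-0.0235,0.0155,0],"rot": [0,0,0]},{"jaw": 0,"offset": [-0.0235,0.0155,0],"rot": [0,0,0]},{"jaw": 0,"offset": [-0.0235,0.0155,0],"rot": [0,0,0]},{"jaw": 0,"offset": [-0.0235,0.0155,0],"rot": [0,0,0]},{"jaw": 0,"offset": [-0.0235,0.0155,0],"rot": [0,0,0]},{"jaw": 0,"offset": [-0.0235,0.0155,0],"rot": [0,0,0]},{"jaw": 0,"offset": [-0.0235,0.0155,0],"rot": [0,0,0]}]}}

```text
clock: 16.65
eef_pos: [0.5984, 0.0307, 0.0607]
tool_rot: [-0.003, 0.741, 0.671, -0.003]
contact_force: [0.9, 0.3, -2.8]
width: 0.012
finger_force: 44.3
```

>>> {"op": "apply_moves", "data": {"plan": [{"jaw": 0,"offset": [-0.0235,0.0155,0],"rot": [0,0,0]},{"jaw": 0,"offset": [-0.0235,0.0155,0],"rot": [0,0,0]},{"jaw": 0,"offset": [-0.0235,0.0155,0],"rot": [0,0,0]},{"jaw": 0,"offset": [0,0,0.01],"rot": [0,0,0]},{"jaw": 0,"offset": [0,0,0.01],"rot": [0,0,0]},{"jaw": 0,"offset": [0,0,0],"rot": [0,0,0]},{"jaw": 0,"offset": [0,0,0],"rot": [0,0,0]},{"jaw": 0,"offset": [0,0,0],"rot": [0,0,0]},{"jaw": 0,"offset": [0,0,0],"rot": [0,0,0]},{"jaw": 0,"offset": [0,0,0],"rot": [0,0,0]}]}}

```text
clock: 17.9
eef_pos: [0.6413, -0.0441, 0.0427]
tool_rot: [0.0, 0.741, 0.671, 0.0]
contact_force: [0.8, -0.1, -2.7]
width: 0.0123
finger_force: 44.3
```

Run:
```python
from h import *
np.set_printoptions(precision=4,suppress=True)
s=robot.sense();print(s["eef_pos"],s["width"],s["contact_force"])
p=robot.read_camera("scene");t=s["eef_pos"];z=.03
u=proj(p,[t[0],t[1],z+.01]).astype(int);print(u)
for q in robot.spot_point(p,"foot")[:4]: print(q["uv"],q["score"],onz(p,q["uv"],t[2]-.0128))
a=p["img"][u[1]-50:u[1]+50,u[0]-70:u[0]+70]
a=cv2.resize(a,None,fx=5,fy=5)
cv2.imwrite("pics/g1.png",a[:,:,::-1])
```

```text
[ 0.6413 -0.0441  0.0427] 0.012340442838389457 [ 0.8023 -0.0757 -2.739 ]
[266 218]
[394.1, 338.0] 0.82 [0.7267 0.3067 0.0299]
[261.5, 223.2] 0.77 [ 0.6524 -0.0498  0.0299]
[448.1, 266.9] 0.76 [0.5222 0.3251 0.0299]
[330.8, 318.7] 0.56 [0.7605 0.1927 0.0299]
```

View pics/g1.png

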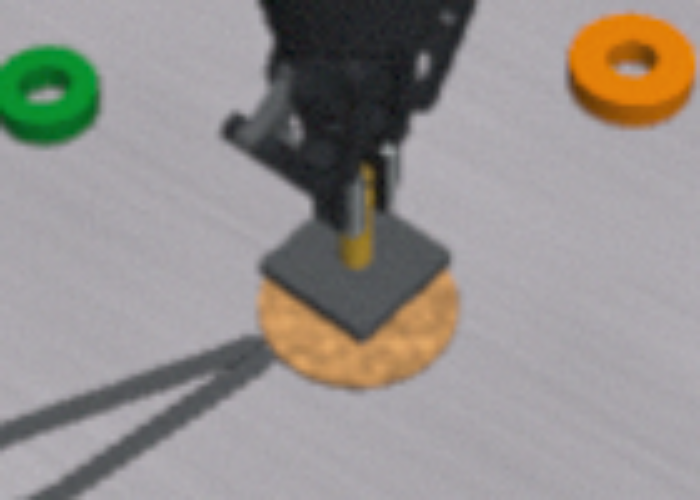

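Run:
```python
from h import *
np.set_printoptions(precision=4,suppress=True)
p=robot.read_camera("scene")
C=lambda u,v:np.array([196+u/5-.4,168+v/5-.4])
print(onz(p,C(357,265),.04), onz(p,C(355,261),.04))
# plate fit by mask
H=cv2.cvtColor(p["img"],cv2.COLOR_RGB2HSV)
for uv in [(355,245),(355,310),(300,265),(410,260),(330,150)]: 
    c=C(*uv).astype(int);print(uv,H[c[1],c[0]])
for q in robot.regions_of(p,"foot")[:3]: print(q["rect"],q["score"],q["mask"].sum())
print(ring([p],"pad",(.639,-.045))[0])
X=np.array([.6413,-.0441])
for a in((-1,-1),(-1,1),(1,1),(1,-1)):
    o=np.array(a)*.03;c,s=np.cos(-.1),np.sin(-.1)
    u=proj(p,[X[0]+c*o[0]-s*o[1],X[1]+s*o[0]+c*o[1],.04]);print(a,(u+.4-[196,168])*5)
```

```text
[ 0.6462 -0.0394  0.04  ] [ 0.6449 -0.0414  0.04  ]
(355, 245) [ 21 162 135]
(355, 310) [108  14  89]
(300, 265) [110  17  89]
(410, 260) [90 15 86]
(330, 150) [107  45  51]
[334.1, 317.6, 39.7, 38.1] 0.85 925
[398.7, 335.8, 42.6, 43.5] 0.84 1043
[266.8, 223.1, 39.1, 24.2] 0.55 587
[ 0.6478 -0.0381]
(-1, -1) [350.4694 179.831 ]
(-1, 1) [453.0223 248.7149]
(1, 1) [359.7862 330.2235]
(1, -1) [256.7458 257.3241]
```

>>> {"op": "apply_moves", "data": {"plan": [{"jaw": 0,"offset": [-0.003,-0.004,0],"rot": [0,0,0]},{"jaw": 0,"offset": [0,0,0.008],"rot": [0,0,0]},{"jaw": 0,"offset": [0,0,0.008],"rot": [0,0,0]},{"jaw": 0,"offset": [0,0,0.004],"rot": [0,0,0]},{"jaw": 0,"offset": [0,0,0.002],"rot": [0,0,0]},{"jaw": 0,"offset": [0,0,0.001],"rot": [0,0,0]},{"jaw": 0,"offset": [0,0,0.001],"rot": [0,0,0]},{"jaw": 0,"offset": [0,0,0],"rot": [0,0,0]},{"jaw": 0,"offset": [0,0,0],"rot": [0,0,0]},{"jaw": 0,"offset": [0,0,0],"rot": [0,0,0]}]}}

```text
clock: 19.35
eef_pos: [0.6371, -0.0467, 0.0189]
tool_rot: [0.0, 0.741, 0.671, 0.0]
contact_force: [-1.7, 0.0, 4.0]
width: 0.0121
finger_force: 44.8
```

>>> {"op": "apply_moves", "data": {"plan": [{"jaw": 1,"offset": [0,0,0],"rot": [0,0,0]},{"jaw": 1,"offset": [0,0,0],"rot": [0,0,0]},{"jaw": 1,"offset": [0,0,0],"rot": [0,0,0]},{"jaw": 1,"offset": [0,0,0],"rot": [0,0,0]},{"jaw": 1,"offset": [0,0,0],"rot": [0,0,0]},{"jaw": 1,"offset": [0,0,-0.03],"rot": [0,0,0]},{"jaw": 1,"offset": [0,0,-0.04],"rot": [0,0,0]},{"jaw": 1,"offset": [0,0,-0.04],"rot": [0,0,0]},{"jaw": 1,"offset": [0,-0.05,0],"rot": [0,0,0]},{"jaw": 1,"offset": [0,-0.05,0],"rot": [0,0,0]}]}}

```text
clock: 20.6
eef_pos: [0.5369, -0.0368, 0.1292]
tool_rot: [0.001, 0.741, 0.671, 0.001]
contact_force: [0.5, -1.1, -0.4]
width: 0.0855
finger_force: 0.0
```

>>> {"op": "apply_moves", "data": {"plan": [{"jaw": 1,"offset": [0,-0.05,0],"rot": [0,0,0]},{"jaw": 1,"offset": [0,-0.04,0],"rot": [0,0,0]},{"jaw": 0,"offset": [0,0,0.01],"rot": [0,0,0]},{"jaw": 0,"offset": [0,0,0],"rot": [0,0,0]},{"jaw": 0,"offset": [0,0,0],"rot": [0,0,0]},{"jaw": 0,"offset": [0,0,0],"rot": [0,0,0]},{"jaw": 0,"offset": [0,0,0],"rot": [0,0,0]},{"jaw": 0,"offset": [0,0,0],"rot": [0,0,0]},{"jaw": 0,"offset": [0,0,0],"rot": [0,0,0]},{"jaw": 0,"offset": [0,0,0],"rot": [0,0,0]}]}}

```text
clock: 21.85
eef_pos: [0.4479, -0.0278, 0.1184]
tool_rot: [-0.0, 0.742, 0.671, -0.0]
contact_force: [-0.7, -0.8, 0.5]
width: 0.0001
finger_force: 0.0
```

Run:
```python
from h import *
np.set_printoptions(precision=4,suppress=True)
s=robot.sense();t=s["eef_pos"];print(t,s["width"],s["contact_force"])
P=[robot.read_camera(n) for n in("scene","top")]
p=P[0]
m=hsv(p,[18,110,60],[32,255,255],(*proj(p,[.6405,-.045,.05]).astype(int),18));q=maskpts(m);c=hullc(q)[0];print(len(q),q.min(0),q.max(0))
f=lambda x:hullc(cyl(p,x,.007,.016,.072)+cyl(p,x,.003,.075,.076))[0]-c
sol=least_squares(f,[.64,-.045]);print("post scene",sol.x)
print("amber",ring(P,"ring_amber",(.448,-.022)), ring([p],"ring_amber",(.448,-.022))[0])
a=p["img"][100:240,200:400]
a=cv2.resize(a,None,fx=4,fy=4)
for z in(0,.02,.03):
  u=(proj(p,[t[0],t[1],t[2]+z])-[200,100]+.4)*4;cv2.circle(a,tuple(u.astype(int)),3,(0,255,0),1)
cv2.imwrite("pics/h1.png",a[:,:,::-1])
```

```text
[ 0.4479 -0.0278  0.1184] 8.990771639063366e-05 [-0.6637 -0.8133  0.4882]
113 [264. 206.] [270. 226.]
post scene [ 0.6391 -0.0448]Traceback (most recent call last):
  File "<stdin>", line 9, in <module>
  File "h.py", line 35, in ring
    return fitcyl(ps,[hsv(p,lo,hi,(*proj(p,[g[0],g[1],z+.009]).astype(int),24 if n!='pad' else 30)) for p in ps],r,z+z0,z+z1,g)
  File "h.py", line 29, in fitcyl
    cs=[hullc(maskpts(m)) for m in ms]
              ~~~~~~~^^^
  File "h.py", line 25, in maskpts
    n,l,s,_=cv2.connectedComponentsWithStats(m.astype(np.uint8));k=1+np.argmax(s[1:,4]);v,u=np.nonzero(l==k);return np.stack([u,v],1).astype(float)
                                                                     ~~~~~~~~~^^^^^^^^^
    return _wrapfunc(a, 'argmax', axis=axis, out=out, **kwds)
    return bound(*args, **kwds)
ValueError: attempt to get argmax of an empty sequence
```

Run:
```python
from h import *
np.set_printoptions(precision=4,suppress=True)
s=robot.sense();t=s["eef_pos"]
p=robot.read_camera("scene")
print("amber", ring([p],"ring_amber",(.448,-.022)))
a=p["img"][100:240,200:400]
a=cv2.resize(a,None,fx=4,fy=4)
for z in(0,.02,.03):
  u=(proj(p,[t[0],t[1],t[2]+z])-[200,100]+.4)*4;cv2.circle(a,tuple(u.astype(int)),3,(0,255,0),1)
cv2.imwrite("pics/h1.png",a[:,:,::-1])
```

```text
amber (array([ 0.4495, -0.0214]), array([ 0., -0.]), [1.2077672118359637])
```

View pics/h1.png

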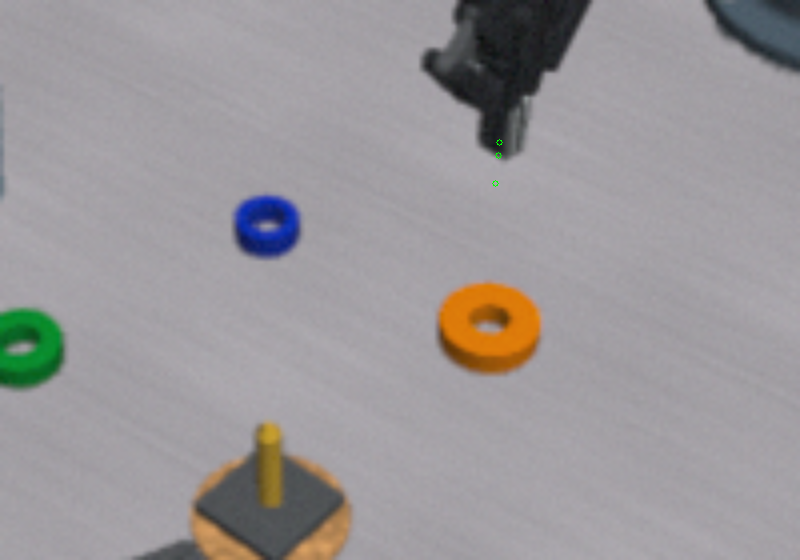

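>>> {"op": "apply_moves", "data": {"plan": [{"jaw": 1,"offset": [0.006,0.001,0],"rot": [0,0,0]},{"jaw": 1,"offset": [0,0,0],"rot": [0,0,0]},{"jaw": 1,"offset": [0,0,0],"rot": [0,0,0]},{"jaw": 1,"offset": [0,0,0.02],"rot": [0,0,0]},{"jaw": 1,"offset": [0,0,0.03],"rot": [0,0,0]},{"jaw": 1,"offset": [0,0,0.03],"rot": [0,0,0]},{"jaw": 1,"offset": [0,0,0.03],"rot": [0,0,0]},{"jaw": 1,"offset": [0,0,0.02],"rot": [0,0,0]},{"jaw": 1,"offset": [0,0,0.008],"rot": [0,0,0]},{"jaw": 1,"offset": [0,0,0],"rot": [0,0,0]}]}}

```text
clock: 23.25
eef_pos: [0.4494, -0.0219, -0.0198]
tool_rot: [-0.0, 0.741, 0.671, -0.0]
contact_force: [-0.1, 0.4, 0.1]
width: 0.0854
finger_force: 0.0
```

>>> {"op": "apply_moves", "data": {"plan": [{"jaw": 0.9,"offset": [0,0,0],"rot": [0,0,0]},{"jaw": 0.8,"offset": [0,0,0],"rot": [0,0,0]},{"jaw": 0.7,"offset": [0,0,0],"rot": [0,0,0]},{"jaw": 0.6,"offset": [0,0,0],"rot": [0,0,0]},{"jaw": 0.6,"offset": [0,0,0],"rot": [0,0,0]},{"jaw": 0.6,"offset": [0,0,0],"rot": [0,0,0]},{"jaw": 0.6,"offset": [0,0,0],"rot": [0,0,0]},{"jaw": 0.6,"offset": [0,0,0],"rot": [0,0,0]},{"jaw": 0.6,"offset": [0,0,0],"rot": [0,0,0]},{"jaw": 0.6,"offset": [0,0,0],"rot": [0,0,0]}], "newtons": 40}}

```text
clock: 24.5
eef_pos: [0.4498, -0.022, -0.0185]
tool_rot: [0.001, 0.741, 0.671, 0.0]
contact_force: [-0.5, -0.3, 9.0]
width: 0.0583
finger_force: 40.8
```

>>> {"op": "apply_moves", "data": {"plan": [{"jaw": 0.6,"offset": [0,0,-0.005],"rot": [0,0,0]},{"jaw": 0.6,"offset": [0,0,-0.01],"rot": [0,0,0]},{"jaw": 0.6,"offset": [0,0,-0.02],"rot": [0,0,0]},{"jaw": 0.6,"offset": [0,0,-0.03],"rot": [0,0,0]},{"jaw": 0.6,"offset": [0,0,-0.03],"rot": [0,0,0]},{"jaw": 0.6,"offset": [0,0,-0.015],"rot": [0,0,0]},{"jaw": 0.6,"offset": [0,0,0],"rot": [0,0,0]},{"jaw": 0.6,"offset": [0,0,0],"rot": [0,0,0]},{"jaw": 0.6,"offset": [0,0,0],"rot": [0,0,0]},{"jaw": 0.6,"offset": [0,0,0],"rot": [0,0,0]}]}}

```text
clock: 25.75
eef_pos: [0.449, -0.0218, 0.0898]
tool_rot: [-0.001, 0.742, 0.671, -0.0]
contact_force: [0.2, -0.8, -0.6]
width: 0.0585
finger_force: 43.3
```

Run:
```python
from h import *
np.set_printoptions(precision=4,suppress=True)
s=robot.sense();t=s["eef_pos"];print(t,s["width"],s["finger_force"],s["contact_force"])
p=robot.read_camera("scene")
u=proj(p,[t[0],t[1],t[2]+.03]).astype(int)
z=t[2]+.0195
print("amber", ring([p],"ring_amber",t[:2],z))
a=cv2.resize(p["img"][u[1]-45:u[1]+45,u[0]-60:u[0]+60],None,fx=6,fy=6)
cv2.imwrite("pics/i1.png",a[:,:,::-1])
```

```text
[ 0.449  -0.0218  0.0898] 0.058519940413850044 43.26916059013456 [ 0.1797 -0.8186 -0.6179]
amber (array([ 0.4495, -0.0148]), array([0., 0.]), [1.4845279760823162])
```

View pics/i1.png

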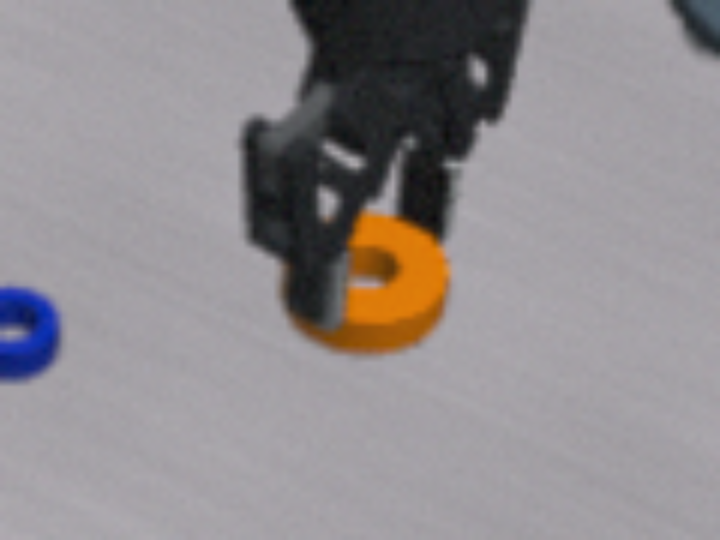

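```bash
cat >> h.py <<'E'
def held(p,n,g,z):
    """ring position from right, left and bottom extents of its silhouette; z = underside"""
    lo,hi,r,_,h=COL[n];u=proj(p,[g[0],g[1],z+.009]).astype(int);q=maskpts(hsv(p,lo,hi,(*u,26)))
    d=[np.array(v)/np.hypot(*v) for v in((1,0),(1,1),(1,-.5),(0,1),(-1,0),(-1,1))]
    m=np.array([(q@v).max()+.4 for v in d])
    f=lambda c:np.array([(np.array(cyl(p,c,r,z,z+h))@v).max() for v in d])-m
    s=least_squares(f,g,loss="soft_l1",f_scale=.3);return s.x,s.fun
E
python3 - <<'E'
from h import *
np.set_printoptions(precision=4,suppress=True)
s=robot.sense();t=s["eef_pos"]
p=robot.read_camera("scene")
print(held(p,"ring_amber",t[:2],t[2]+.0185))
print("free blue check",held(p,"ring_blue",(.4547,-.1836),0),"vs",ring([p],"ring_blue",(.4547,-.1836))[0])
print("free green check",held(p,"ring_green",(.6266,-.2389),0),"vs",ring([p],"ring_green",(.6266,-.2389))[0])
plan([((.639,-.045,t[2]),None,.6,10)])
E
```

```text
(array([ 0.4481, -0.023 ]), array([ 0.0889,  0.2553,  0.4828, -0.2726,  3.4734,  0.3167]))
free blue check (array([ 0.4532, -0.1852]), array([ 0.1312,  0.1456,  0.8295, -0.2029,  0.7555,  0.5479])) vs [ 0.4558 -0.1827]
free green check (array([ 0.6264, -0.2407]), array([ 0.1649,  0.1518,  0.8373, -0.2351,  1.6558,  0.7071])) vs [ 0.6277 -0.2379]
tilt [-0.001   0.0003 -1.    ] h -0.0999 p [ 0.4492 -0.0218  0.09  ]
{"jaw": 0.6, "offset": [-0.0004, 0.0191, 0.0], "rot": [0, 0, -0.0]}
{"jaw": 0.6, "offset": [-0.0004, 0.0191, 0.0], "rot": [0, 0, -0.0]}
{"jaw": 0.6, "offset": [-0.0004, 0.0191, 0.0], "rot": [0, 0, -0.0]}
{"jaw": 0.6, "offset": [-0.0004, 0.0191, 0.0], "rot": [0, 0, -0.0]}
{"jaw": 0.6, "offset": [-0.0004, 0.0191, 0.0], "rot": [0, 0, -0.0]}
{"jaw": 0.6, "offset": [-0.0004, 0.0191, 0.0], "rot": [0, 0, -0.0]}
{"jaw": 0.6, "offset": [-0.0004, 0.0191, 0.0], "rot": [0, 0, -0.0]}
{"jaw": 0.6, "offset": [-0.0004, 0.0191, 0.0], "rot": [0, 0, -0.0]}
{"jaw": 0.6, "offset": [-0.0004, 0.0191, 0.0], "rot": [0, 0, -0.0]}
{"jaw": 0.6, "offset": [-0.0004, 0.0191, 0.0], "rot": [0, 0, -0.0]}
10
```

>>> {"op": "apply_moves", "data": {"plan": [{"jaw": 0.6,"offset": [-0.0005,0.019,0],"rot": [0,0,0]},{"jaw": 0.6,"offset": [-0.0005,0.019,0],"rot": [0,0,0]},{"jaw": 0.6,"offset": [-0.0005,0.019,0],"rot": [0,0,0]},{"jaw": 0.6,"offset": [-0.0005,0.019,0],"rot": [0,0,0]},{"jaw": 0.6,"offset": [-0.0005,0.019,0],"rot": [0,0,0]},{"jaw": 0.6,"offset": [-0.0005,0.019,0],"rot": [0,0,0]},{"jaw": 0.6,"offset": [-0.0005,0.019,0],"rot": [0,0,0]},{"jaw": 0.6,"offset": [0,0.019,0],"rot": [0,0,0]},{"jaw": 0.6,"offset": [0,0.019,0],"rot": [0,0,0]},{"jaw": 0.6,"offset": [0,0.0185,0],"rot": [0,0,0]}]}}

```text
clock: 27.1
eef_pos: [0.6378, -0.0442, 0.0897]
tool_rot: [-0.001, 0.742, 0.671, -0.0]
contact_force: [1.0, 0.1, -1.5]
width: 0.0583
finger_force: 43.3
```

>>> {"op": "apply_moves", "data": {"plan": [{"jaw": 0.6,"offset": [0,0,0],"rot": [0,0,0]},{"jaw": 0.6,"offset": [0,0,0],"rot": [0,0,0]},{"jaw": 0.6,"offset": [0,0,0.01],"rot": [0,0,0]},{"jaw": 0.6,"offset": [0,0,0.015],"rot": [0,0,0]},{"jaw": 0.6,"offset": [0,0,0],"rot": [0,0,0]},{"jaw": 0.6,"offset": [0,0,0],"rot": [0,0,0]},{"jaw": 0.6,"offset": [0,0,0],"rot": [0,0,0]},{"jaw": 0.6,"offset": [0,0,0],"rot": [0,0,0]},{"jaw": 0.6,"offset": [0,0,0],"rot": [0,0,0]},{"jaw": 0.6,"offset": [0,0,0],"rot": [0,0,0]}]}}

```text
clock: 28.35
eef_pos: [0.6377, -0.0443, 0.0656]
tool_rot: [0.0, 0.741, 0.671, 0.0]
contact_force: [0.2, -0.7, -0.6]
width: 0.0585
finger_force: 43.3
```

Run:
```python
from h import *
np.set_printoptions(precision=4,suppress=True)
s=robot.sense();t=s["eef_pos"];print(t,s["width"],s["finger_force"],s["contact_force"])
p=robot.read_camera("scene")
x,r=held(p,"ring_amber",t[:2],t[2]+.0185);print(x,r)
# brass seen through hole?
u=proj(p,[.639,-.045,.076]);print("tip px",u,"hole centre px",proj(p,[*x,t[2]+.0365]))
```

```text
[ 0.6377 -0.0443  0.0656] 0.058478892002528336 43.27501124236733 [ 0.178  -0.6645 -0.56  ]
[ 0.6487 -0.032 ] [ 2.6084  1.8587 -0.717  -4.5034  5.9179 -0.0551]
tip px [266.7114 206.341 ] hole centre px [268.8418 203.5978]
```

>>> {"op": "apply_moves", "data": {"plan": [{"jaw": 0.6,"offset": [0,0,0.005],"rot": [0,0,0]},{"jaw": 0.6,"offset": [0,0,0.005],"rot": [0,0,0]},{"jaw": 0.6,"offset": [0,0,0.004],"rot": [0,0,0]},{"jaw": 0.6,"offset": [0,0,0.004],"rot": [0,0,0]},{"jaw": 0.6,"offset": [0,0,0.004],"rot": [0,0,0]},{"jaw": 0.6,"offset": [0,0,0.004],"rot": [0,0,0]},{"jaw": 0.6,"offset": [0,0,0.004],"rot": [0,0,0]},{"jaw": 0.6,"offset": [0,0,0],"rot": [0,0,0]},{"jaw": 0.6,"offset": [0,0,0],"rot": [0,0,0]},{"jaw": 0.6,"offset": [0,0,0],"rot": [0,0,0]}]}}

```text
clock: 29.65
eef_pos: [0.6378, -0.0443, 0.0356]
tool_rot: [0.0, 0.741, 0.671, 0.0]
contact_force: [-0.1, 0.5, -0.8]
width: 0.0582
finger_force: 43.3
```

>>> {"op": "apply_moves", "data": {"plan": [{"jaw": 0.6,"offset": [0,0,0.008],"rot": [0,0,0]},{"jaw": 0.6,"offset": [0,0,0.008],"rot": [0,0,0]},{"jaw": 0.6,"offset": [0,0,0.008],"rot": [0,0,0]},{"jaw": 0.6,"offset": [0,0,0.006],"rot": [0,0,0]},{"jaw": 0.6,"offset": [0,0,0.004],"rot": [0,0,0]},{"jaw": 0.6,"offset": [0,0,0.002],"rot": [0,0,0]},{"jaw": 0.6,"offset": [0,0,0.001],"rot": [0,0,0]},{"jaw": 0.6,"offset": [0,0,0],"rot": [0,0,0]},{"jaw": 0.6,"offset": [0,0,0],"rot": [0,0,0]},{"jaw": 0.6,"offset": [0,0,0],"rot": [0,0,0]}]}}

```text
clock: 30.9
eef_pos: [0.6378, -0.0443, -0.0014]
tool_rot: [0.0, 0.741, 0.671, 0.0]
contact_force: [-0.3, -0.1, -0.6]
width: 0.0584
finger_force: 43.3
```

>>> {"op": "apply_moves", "data": {"plan": [{"jaw": 1,"offset": [0,0,0],"rot": [0,0,0]},{"jaw": 1,"offset": [0,0,0],"rot": [0,0,0]},{"jaw": 1,"offset": [0,0,0],"rot": [0,0,0]},{"jaw": 1,"offset": [0,0,0],"rot": [0,0,0]},{"jaw": 1,"offset": [0,0,-0.03],"rot": [0,0,0]},{"jaw": 1,"offset": [0,0,-0.04],"rot": [0,0,0]},{"jaw": 1,"offset": [0,0,-0.04],"rot": [0,0,0]},{"jaw": 1,"offset": [-0.04,0,0],"rot": [0,0,0]},{"jaw": 1,"offset": [-0.05,0,0],"rot": [0,0,0]},{"jaw": 1,"offset": [-0.04,0,0],"rot": [0,0,0]}]}}

```text
clock: 32.15
eef_pos: [0.6246, -0.1752, 0.1088]
tool_rot: [0.0, 0.742, 0.671, 0.0]
contact_force: [1.2, -0.1, 0.4]
width: 0.0857
finger_force: 0.0
```

Run:
```python
from h import *
np.set_printoptions(precision=4,suppress=True)
p=robot.read_camera("scene")
print("amber",robot.spot_point(p,"ring_amber")[:2])
m=hsv(p,[8,190,80],[20,255,255],(*proj(p,[.639,-.045,.025]).astype(int),22));q=maskpts(m);c=hullc(q);print(c,hullc(cyl(p,(.639,-.045),.031,.016,.034)))
print("green",ring([p],"ring_green",(.6266,-.2389)))
a=cv2.resize(p["img"][180:260,215:315],None,fx=5,fy=5);cv2.imwrite("pics/j1.png",a[:,:,::-1])
plan([((.6267,-.239,.108),-.1,1,3),((.6267,-.239,-.016),-.1,1,7)])
```

```text
amber [{'uv': [267.5, 225.1], 'score': 0.82}, {'uv': [436.4, 230.0], 'score': 0.68}]
(array([267.6224, 222.2283]), 546.0) (array([266.9752, 221.92  ]), 635.459080345463)
green (array([ 0.6277, -0.2379]), array([ 0., -0.]), [1.2830573168730675])
tilt [ 0.0014 -0.0022 -1.    ] h -0.1045 p [ 0.6247 -0.1784  0.1086]
{"jaw": 1, "offset": [-0.02, 0.0028, 0.0002], "rot": [0, 0, -0.09]}
{"jaw": 1, "offset": [-0.02, 0.0027, 0.0002], "rot": [0, 0, -0.09]}
{"jaw": 1, "offset": [-0.02, 0.0027, 0.0002], "rot": [0, 0, -0.09]}
{"jaw": 1, "offset": [0.0, 0.0, 0.0177], "rot": [0, 0, -0.0]}
{"jaw": 1, "offset": [0.0, 0.0, 0.0177], "rot": [0, 0, -0.0]}
{"jaw": 1, "offset": [0.0, 0.0, 0.0177], "rot": [0, 0, -0.0]}
{"jaw": 1, "offset": [0.0, 0.0, 0.0177], "rot": [0, 0, -0.0]}
{"jaw": 1, "offset": [0.0, 0.0, 0.0177], "rot": [0, 0, -0.0]}
{"jaw": 1, "offset": [0.0, 0.0, 0.0177], "rot": [0, 0, -0.0]}
{"jaw": 1, "offset": [0.0, 0.0, 0.0177], "rot": [0, 0, -0.0]}
10
```

View pics/j1.png

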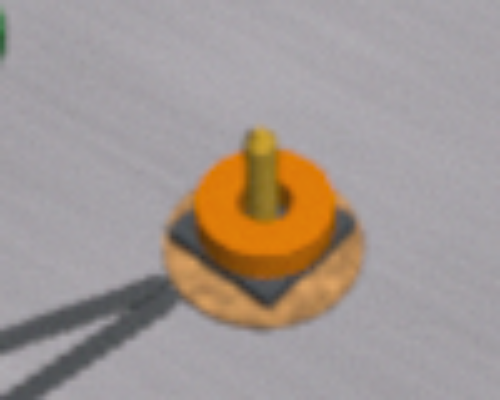

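>>> {"op": "apply_moves", "data": {"plan": [{"jaw": 1,"offset": [-0.03,0.004,0],"rot": [0,0,0]},{"jaw": 1,"offset": [-0.025,0.0045,0],"rot": [0,0,0]},{"jaw": 1,"offset": [-0.01,0,0],"rot": [0,0,0]},{"jaw": 1,"offset": [0,0,0.015],"rot": [0,0,0]},{"jaw": 1,"offset": [0,0,0.03],"rot": [0,0,0]},{"jaw": 1,"offset": [0,0,0.03],"rot": [0,0,0]},{"jaw": 1,"offset": [0,0,0.025],"rot": [0,0,0]},{"jaw": 1,"offset": [0,0,0.015],"rot": [0,0,0]},{"jaw": 1,"offset": [0,0,0.0095],"rot": [0,0,0]},{"jaw": 1,"offset": [0,0,0],"rot": [0,0,0]}]}}

```text
clock: 33.5
eef_pos: [0.6265, -0.2386, -0.0166]
tool_rot: [-0.001, 0.741, 0.671, -0.0]
contact_force: [0.5, -0.8, 0.8]
width: 0.0854
finger_force: 0.0
```

>>> {"op": "apply_moves", "data": {"plan": [{"jaw": 0.85,"offset": [0,0,0],"rot": [0,0,0]},{"jaw": 0.7,"offset": [0,0,0],"rot": [0,0,0]},{"jaw": 0.6,"offset": [0,0,0],"rot": [0,0,0]},{"jaw": 0.5,"offset": [0,0,0],"rot": [0,0,0]},{"jaw": 0.5,"offset": [0,0,0],"rot": [0,0,0]},{"jaw": 0.5,"offset": [0,0,0],"rot": [0,0,0]},{"jaw": 0.5,"offset": [0,0,0],"rot": [0,0,0]},{"jaw": 0.5,"offset": [0,0,0],"rot": [0,0,0]},{"jaw": 0.5,"offset": [0,0,0],"rot": [0,0,0]},{"jaw": 0.5,"offset": [0,0,0],"rot": [0,0,0]}], "newtons": 35}}

```text
clock: 34.75
eef_pos: [0.6272, -0.2395, -0.0145]
tool_rot: [0.001, 0.742, 0.671, 0.0]
contact_force: [-0.4, -0.1, 5.6]
width: 0.0484
finger_force: 35.0
```

>>> {"op": "apply_moves", "data": {"plan": [{"jaw": 0.5,"offset": [0,0,-0.005],"rot": [0,0,0]},{"jaw": 0.5,"offset": [0,0,-0.01],"rot": [0,0,0]},{"jaw": 0.5,"offset": [0,0,-0.02],"rot": [0,0,0]},{"jaw": 0.5,"offset": [0,0,-0.03],"rot": [0,0,0]},{"jaw": 0.5,"offset": [0,0,-0.03],"rot": [0,0,0]},{"jaw": 0.5,"offset": [0,0,-0.015],"rot": [0,0,0]},{"jaw": 0.5,"offset": [0,0,0],"rot": [0,0,0]},{"jaw": 0.5,"offset": [0,0,0],"rot": [0,0,0]},{"jaw": 0.5,"offset": [0,0,0],"rot": [0,0,0]},{"jaw": 0.5,"offset": [0,0,0],"rot": [0,0,0]}]}}

```text
clock: 36.0
eef_pos: [0.6262, -0.2389, 0.0928]
tool_rot: [-0.001, 0.742, 0.671, -0.0]
contact_force: [0.1, 0.2, 0.1]
width: 0.0485
finger_force: 36.3
```

Run:
```python
from h import *
np.set_printoptions(precision=4,suppress=True)
s=robot.sense();t=s["eef_pos"];print(t,s["width"],s["finger_force"],s["contact_force"])
p=robot.read_camera("scene")
for dz in(.015,.018): print(dz,held(p,"ring_green",t[:2],t[2]+dz))
plan([((.638,-.045,t[2]),-.1,.5,10)])
```

```text
[ 0.6262 -0.2389  0.0928] 0.048507901996889605 36.28151306882501 [0.0693 0.1955 0.0548]
0.015 (array([ 0.6256, -0.2392]), array([ 0.537 ,  0.1434,  0.1917, -0.3828,  4.0305,  0.7109]))
0.018 (array([ 0.6279, -0.2369]), array([ 0.5325,  0.1356,  0.2058, -0.3635,  4.136 ,  0.7815]))
tilt [-0.0013  0.0008 -1.    ] h -0.0998 p [ 0.6263 -0.2389  0.093 ]
{"jaw": 0.5, "offset": [0.0194, -0.0008, 0.0], "rot": [0, 0, 0.0]}
{"jaw": 0.5, "offset": [0.0194, -0.0008, 0.0], "rot": [0, 0, 0.0]}
{"jaw": 0.5, "offset": [0.0194, -0.0008, 0.0], "rot": [0, 0, 0.0]}
{"jaw": 0.5, "offset": [0.0194, -0.0008, 0.0], "rot": [0, 0, 0.0]}
{"jaw": 0.5, "offset": [0.0194, -0.0008, 0.0], "rot": [0, 0, 0.0]}
{"jaw": 0.5, "offset": [0.0194, -0.0008, 0.0], "rot": [0, 0, 0.0]}
{"jaw": 0.5, "offset": [0.0194, -0.0008, 0.0], "rot": [0, 0, 0.0]}
{"jaw": 0.5, "offset": [0.0194, -0.0008, 0.0], "rot": [0, 0, 0.0]}
{"jaw": 0.5, "offset": [0.0194, -0.0008, 0.0], "rot": [0, 0, 0.0]}
{"jaw": 0.5, "offset": [0.0194, -0.0008, 0.0], "rot": [0, 0, 0.0]}
10
```

>>> {"op": "apply_moves", "data": {"plan": [{"jaw": 0.5,"offset": [0.0195,-0.001,0],"rot": [0,0,0]},{"jaw": 0.5,"offset": [0.0195,-0.001,0],"rot": [0,0,0]},{"jaw": 0.5,"offset": [0.0195,-0.001,0],"rot": [0,0,0]},{"jaw": 0.5,"offset": [0.0195,-0.001,0],"rot": [0,0,0]},{"jaw": 0.5,"offset": [0.0195,-0.001,0],"rot": [0,0,0]},{"jaw": 0.5,"offset": [0.0195,-0.001,0],"rot": [0,0,0]},{"jaw": 0.5,"offset": [0.0195,-0.001,0],"rot": [0,0,0]},{"jaw": 0.5,"offset": [0.0195,-0.001,0],"rot": [0,0,0]},{"jaw": 0.5,"offset": [0.0195,0,0],"rot": [0,0,0]},{"jaw": 0.5,"offset": [0.0185,0,0],"rot": [0,0,0]}]}}

```text
clock: 37.3
eef_pos: [0.6383, -0.044, 0.0939]
tool_rot: [0.0, 0.741, 0.671, 0.0]
contact_force: [-0.5, 0.1, -0.9]
width: 0.0485
finger_force: 36.3
```

>>> {"op": "apply_moves", "data": {"plan": [{"jaw": 0.5,"offset": [0,0,0],"rot": [0,0,0]},{"jaw": 0.5,"offset": [0,0,0],"rot": [0,0,0]},{"jaw": 0.5,"offset": [0,0,0.012],"rot": [0,0,0]},{"jaw": 0.5,"offset": [0,0,0.012],"rot": [0,0,0]},{"jaw": 0.5,"offset": [0,0,0.006],"rot": [0,0,0]},{"jaw": 0.5,"offset": [0,0,0.005],"rot": [0,0,0]},{"jaw": 0.5,"offset": [0,0,0.005],"rot": [0,0,0]},{"jaw": 0.5,"offset": [0,0,0.005],"rot": [0,0,0]},{"jaw": 0.5,"offset": [0,0,0],"rot": [0,0,0]},{"jaw": 0.5,"offset": [0,0,0],"rot": [0,0,0]}]}}

```text
clock: 38.55
eef_pos: [0.6383, -0.0453, 0.0491]
tool_rot: [0.0, 0.741, 0.671, 0.0]
contact_force: [0.1, 0.3, -0.8]
width: 0.0483
finger_force: 36.3
```

>>> {"op": "apply_moves", "data": {"plan": [{"jaw": 0.5,"offset": [0,0,0.007],"rot": [0,0,0]},{"jaw": 0.5,"offset": [0,0,0.007],"rot": [0,0,0]},{"jaw": 0.5,"offset": [0,0,0.007],"rot": [0,0,0]},{"jaw": 0.5,"offset": [0,0,0.004],"rot": [0,0,0]},{"jaw": 0.5,"offset": [0,0,0.002],"rot": [0,0,0]},{"jaw": 0.5,"offset": [0,0,0.001],"rot": [0,0,0]},{"jaw": 0.5,"offset": [0,0,0],"rot": [0,0,0]},{"jaw": 0.5,"offset": [0,0,0],"rot": [0,0,0]},{"jaw": 0.5,"offset": [0,0,0],"rot": [0,0,0]},{"jaw": 0.5,"offset": [0,0,0],"rot": [0,0,0]}]}}

```text
clock: 39.8
eef_pos: [0.6382, -0.0453, 0.021]
tool_rot: [0.0, 0.741, 0.671, 0.0]
contact_force: [0.1, -0.2, -1.8]
width: 0.0481
finger_force: 36.3
```

Run:
```python
from h import *
s=robot.sense();print(s["eef_pos"],s["contact_force"])
# from lift at (.6383,-.0453,.12) to blue
c,sn=np.cos(-.1),np.sin(-.1);d=np.array([.4550-.6383,-.1835+.0453]);Y=np.array([c,sn]);X=np.array([-sn,c]);print(d@X,d@Y)
```

```text
[ 0.6381569  -0.04531697  0.0210432 ] [ 0.14775106 -0.15499996 -1.82665762]
-0.15580904091278674 -0.16858728531487047
```

>>> {"op": "apply_moves", "data": {"plan": [{"jaw": 1,"offset": [0,0,0],"rot": [0,0,0]},{"jaw": 1,"offset": [0,0,0],"rot": [0,0,0]},{"jaw": 1,"offset": [0,0,0],"rot": [0,0,0]},{"jaw": 1,"offset": [0,0,0],"rot": [0,0,0]},{"jaw": 1,"offset": [0,0,-0.02],"rot": [0,0,0]},{"jaw": 1,"offset": [0,0,-0.04],"rot": [0,0,0]},{"jaw": 1,"offset": [0,0,-0.04],"rot": [0,0,0]},{"jaw": 1,"offset": [-0.04,-0.043,0],"rot": [0,0,0]},{"jaw": 1,"offset": [-0.04,-0.043,0],"rot": [0,0,0]},{"jaw": 1,"offset": [-0.04,-0.043,0],"rot": [0,0,0]}]}}

```text
clock: 41.05
eef_pos: [0.4971, -0.153, 0.1226]
tool_rot: [0.002, 0.741, 0.671, 0.0]
contact_force: [0.1, -1.3, 0.3]
width: 0.0854
finger_force: 0.0
```

Run:
```python
from h import *
np.set_printoptions(precision=4,suppress=True)
p=robot.read_camera("scene")
q=maskpts(hsv(p,[50,120,40],[85,255,255],(*proj(p,[.639,-.045,.043]).astype(int),22)));print(hullc(q),hullc(cyl(p,(.639,-.045),.026,.034,.052)))
print("blue",ring([p],"ring_blue",(.4547,-.1836))[0],robot.sense()["eef_pos"])
```

```text
(array([267.2299, 216.5853]), 362.5) (array([266.8849, 216.5484]), 477.7233242915245)
blue [ 0.4558 -0.1827] [ 0.4902 -0.1551  0.1219]
```

>>> {"op": "apply_moves", "data": {"plan": [{"jaw": 1,"offset": [-0.018,-0.02,0],"rot": [0,0,0]},{"jaw": 1,"offset": [-0.018,-0.0195,0],"rot": [0,0,0]},{"jaw": 1,"offset": [0,0,0],"rot": [0,0,0]},{"jaw": 1,"offset": [0,0,0.02],"rot": [0,0,0]},{"jaw": 1,"offset": [0,0,0.03],"rot": [0,0,0]},{"jaw": 1,"offset": [0,0,0.03],"rot": [0,0,0]},{"jaw": 1,"offset": [0,0,0.03],"rot": [0,0,0]},{"jaw": 1,"offset": [0,0,0.015],"rot": [0,0,0]},{"jaw": 1,"offset": [0,0,0.0085],"rot": [0,0,0]},{"jaw": 1,"offset": [0,0,0],"rot": [0,0,0]}]}}

```text
clock: 42.35
eef_pos: [0.4553, -0.1837, -0.0125]
tool_rot: [0.0, 0.741, 0.671, 0.0]
contact_force: [-0.8, -0.9, -0.2]
width: 0.0855
finger_force: 0.0
```

>>> {"op": "apply_moves", "data": {"plan": [{"jaw": 0.8,"offset": [0,0,0],"rot": [0,0,0]},{"jaw": 0.65,"offset": [0,0,0],"rot": [0,0,0]},{"jaw": 0.5,"offset": [0,0,0],"rot": [0,0,0]},{"jaw": 0.38,"offset": [0,0,0],"rot": [0,0,0]},{"jaw": 0.38,"offset": [0,0,0],"rot": [0,0,0]},{"jaw": 0.38,"offset": [0,0,0],"rot": [0,0,0]},{"jaw": 0.38,"offset": [0,0,0],"rot": [0,0,0]},{"jaw": 0.38,"offset": [0,0,0],"rot": [0,0,0]},{"jaw": 0.38,"offset": [0,0,0],"rot": [0,0,0]},{"jaw": 0.38,"offset": [0,0,0],"rot": [0,0,0]}], "newtons": 30}}

```text
clock: 43.6
eef_pos: [0.4552, -0.184, -0.0117]
tool_rot: [0.001, 0.742, 0.671, 0.0]
contact_force: [-0.7, 0.2, 7.1]
width: 0.0379
finger_force: 29.3
```

>>> {"op": "apply_moves", "data": {"plan": [{"jaw": 0.38,"offset": [0,0,-0.005],"rot": [0,0,0]},{"jaw": 0.38,"offset": [0,0,-0.01],"rot": [0,0,0]},{"jaw": 0.38,"offset": [0,0,-0.02],"rot": [0,0,0]},{"jaw": 0.38,"offset": [0,0,-0.03],"rot": [0,0,0]},{"jaw": 0.38,"offset": [0,0,-0.03],"rot": [0,0,0]},{"jaw": 0.38,"offset": [0,0,-0.015],"rot": [0,0,0]},{"jaw": 0.38,"offset": [0,0,0],"rot": [0,0,0]},{"jaw": 0.38,"offset": [0,0,0],"rot": [0,0,0]},{"jaw": 0.38,"offset": [0,0,0],"rot": [0,0,0]},{"jaw": 0.38,"offset": [0,0,0],"rot": [0,0,0]}]}}

```text
clock: 44.85
eef_pos: [0.4545, -0.1835, 0.0967]
tool_rot: [-0.001, 0.742, 0.671, -0.0]
contact_force: [-0.3, -0.8, -0.1]
width: 0.0375
finger_force: 30.2
```

Run:
```python
from h import *
np.set_printoptions(precision=4,suppress=True)
s=robot.sense();t=s["eef_pos"];print(t,s["width"],s["finger_force"],s["contact_force"])
p=robot.read_camera("scene")
for dz in(.0125,): print(dz,held(p,"ring_blue",t[:2],t[2]+dz))
plan([((.6385,-.045,t[2]),-.1,.38,10)])
```

```text
[ 0.4545 -0.1835  0.0967] 0.037548847873397344 30.186635919380933 [-0.3075 -0.7828 -0.0652]
0.0125 (array([ 0.4526, -0.1842]), array([ 0.6604, -0.1069,  1.0575,  0.0125,  1.411 ,  0.3825]))
tilt [-0.0011  0.0007 -1.    ] h -0.0998 p [ 0.4546 -0.1835  0.0968]
{"jaw": 0.38, "offset": [0.0156, 0.0169, 0.0], "rot": [0, 0, 0.0]}
{"jaw": 0.38, "offset": [0.0156, 0.0169, 0.0], "rot": [0, 0, 0.0]}
{"jaw": 0.38, "offset": [0.0156, 0.0169, 0.0], "rot": [0, 0, 0.0]}
{"jaw": 0.38, "offset": [0.0156, 0.0169, 0.0], "rot": [0, 0, 0.0]}
{"jaw": 0.38, "offset": [0.0156, 0.0169, 0.0], "rot": [0, 0, 0.0]}
{"jaw": 0.38, "offset": [0.0156, 0.0169, 0.0], "rot": [0, 0, 0.0]}
{"jaw": 0.38, "offset": [0.0156, 0.0169, 0.0], "rot": [0, 0, 0.0]}
{"jaw": 0.38, "offset": [0.0156, 0.0169, 0.0], "rot": [0, 0, 0.0]}
{"jaw": 0.38, "offset": [0.0156, 0.0169, 0.0], "rot": [0, 0, 0.0]}
{"jaw": 0.38, "offset": [0.0156, 0.0169, 0.0], "rot": [0, 0, 0.0]}
10
```

>>> {"op": "apply_moves", "data": {"plan": [{"jaw": 0.38,"offset": [0.0155,0.017,0],"rot": [0,0,0]},{"jaw": 0.38,"offset": [0.0155,0.017,0],"rot": [0,0,0]},{"jaw": 0.38,"offset": [0.0155,0.017,0],"rot": [0,0,0]},{"jaw": 0.38,"offset": [0.0155,0.017,0],"rot": [0,0,0]},{"jaw": 0.38,"offset": [0.0155,0.017,0],"rot": [0,0,0]},{"jaw": 0.38,"offset": [0.0155,0.017,0],"rot": [0,0,0]},{"jaw": 0.38,"offset": [0.0155,0.017,0],"rot": [0,0,0]},{"jaw": 0.38,"offset": [0.0155,0.017,0],"rot": [0,0,0]},{"jaw": 0.38,"offset": [0.016,0.0165,0],"rot": [0,0,0]},{"jaw": 0.38,"offset": [0.016,0.0165,0],"rot": [0,0,0]}]}}

```text
clock: 46.15
eef_pos: [0.6387, -0.0447, 0.0967]
tool_rot: [-0.001, 0.741, 0.671, -0.0]
contact_force: [-0.8, -0.6, -1.2]
width: 0.0378
finger_force: 30.2
```

>>> {"op": "apply_moves", "data": {"plan": [{"jaw": 0.38,"offset": [0,0,0],"rot": [0,0,0]},{"jaw": 0.38,"offset": [0,0,0],"rot": [0,0,0]},{"jaw": 0.38,"offset": [0,0,0.012],"rot": [0,0,0]},{"jaw": 0.38,"offset": [0,0,0.012],"rot": [0,0,0]},{"jaw": 0.38,"offset": [0,0,0.006],"rot": [0,0,0]},{"jaw": 0.38,"offset": [0,0,0.005],"rot": [0,0,0]},{"jaw": 0.38,"offset": [0,0,0.005],"rot": [0,0,0]},{"jaw": 0.38,"offset": [0,0,0.003],"rot": [0,0,0]},{"jaw": 0.38,"offset": [0,0,0],"rot": [0,0,0]},{"jaw": 0.38,"offset": [0,0,0],"rot": [0,0,0]}]}}

```text
clock: 47.4
eef_pos: [0.6388, -0.0453, 0.0547]
tool_rot: [0.0, 0.741, 0.671, 0.0]
contact_force: [-0.2, 0.0, -0.2]
width: 0.038
finger_force: 30.2
```

>>> {"op": "apply_moves", "data": {"plan": [{"jaw": 0.38,"offset": [0,0,0.005],"rot": [0,0,0]},{"jaw": 0.38,"offset": [0,0,0.004],"rot": [0,0,0]},{"jaw": 0.38,"offset": [0,0,0.003],"rot": [0,0,0]},{"jaw": 0.38,"offset": [0,0,0.001],"rot": [0,0,0]},{"jaw": 0.38,"offset": [0,0,0],"rot": [0,0,0]},{"jaw": 0.38,"offset": [0,0,0],"rot": [0,0,0]},{"jaw": 0.38,"offset": [0,0,0],"rot": [0,0,0]},{"jaw": 0.38,"offset": [0,0,0],"rot": [0,0,0]},{"jaw": 0.38,"offset": [0,0,0],"rot": [0,0,0]},{"jaw": 0.38,"offset": [0,0,0],"rot": [0,0,0]}]}}

```text
clock: 48.65
eef_pos: [0.6386, -0.0453, 0.0414]
tool_rot: [0.0, 0.741, 0.671, 0.0]
contact_force: [-0.6, 0.9, -0.2]
width: 0.0377
finger_force: 30.2
```

>>> {"op": "apply_moves", "data": {"plan": [{"jaw": 1,"offset": [0,0,0],"rot": [0,0,0]},{"jaw": 1,"offset": [0,0,0],"rot": [0,0,0]},{"jaw": 1,"offset": [0,0,0],"rot": [0,0,0]},{"jaw": 1,"offset": [0,0,0],"rot": [0,0,0]},{"jaw": 1,"offset": [0,0,-0.02],"rot": [0,0,0]},{"jaw": 1,"offset": [0,0,-0.04],"rot": [0,0,0]},{"jaw": 1,"offset": [0,0,-0.04],"rot": [0,0,0]},{"jaw": 1,"offset": [0,-0.05,0],"rot": [0,0,0]},{"jaw": 1,"offset": [0,-0.06,0],"rot": [0,0,0]},{"jaw": 1,"offset": [0,0,0],"rot": [0,0,0]}]}}

```text
clock: 49.9
eef_pos: [0.5209, -0.0321, 0.1414]
tool_rot: [-0.004, 0.741, 0.671, -0.003]
contact_force: [0.1, 0.8, 0.9]
width: 0.0856
finger_force: 0.0
```

Run:
```python
from h import *
p=robot.read_camera("scene")
q=maskpts(hsv(p,[112,120,40],[128,255,255],(*proj(p,[.639,-.045,.061]).astype(int),22)));print(hullc(q),hullc(cyl(p,(.639,-.045),.021,.052,.070)))
a=cv2.resize(p["img"][170:310,140:340],None,fx=4,fy=4);cv2.imwrite("pics/k1.png",a[:,:,::-1])
```

```text
(array([267.06430446, 210.89304462]), 254.0) (array([266.79222952, 211.04533738]), 339.7305900780484)
```

View pics/k1.png

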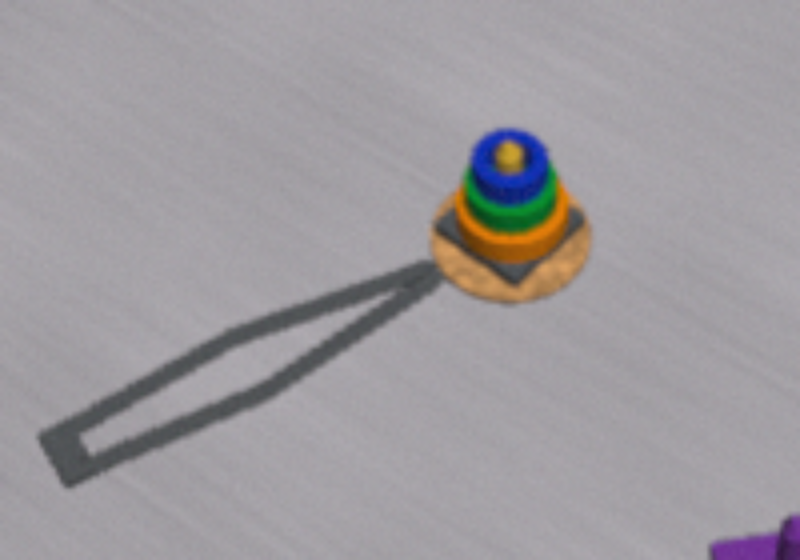

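The lamp stands centred on the pad with amber, green and blue stacked flat on its post around crop pixel (510,190). The jacks have not moved.

```bash
python3 -c "
from rig import robot
print(robot.hand_in())"
```

```text
the job is handed in; nothing more can be done
None
```

The job is handed in: the bar is swung up to about 1.63 rad, the foot stands in the middle of the cork pad with the amber, green and blue rings seated on its post, everything is released, the jacks are where they were, and the arm never moved near the tumbler (not re-imaged at the end).

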